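Level the pouring board with a wedge, pin it and set out the moulds

TASK

Get the pouring board ready: push the wooden wedge thin end first along the channel under the sagging free edge of the hinged board until the board is level and the wedge's hole lines up with the hole in the stand, then drop the steel pin right down through both holes so that the wedge cannot creep. Only when the pin is in, stand every mould that is there upright on the board, each with its whole foot on it, and leave the candle, the jar and the brush alone.

Things in the scene. Friction and masses are not known exactly. Their poses are not given: they have to be found in the camera images.
- stand: fixed plywood base of the pouring board: a plate 18 mm thick, 230 mm long (its x, -115 to +115 mm), 220 mm wide (its y), with a tongue 90 mm wide on to x = +235 mm. Origin under the centre of the 230 x 220 plate, on the table, z up; +x points from the board's hinge (at x = -90 mm) towards the tongue
- channel_mouth (a point): outer end of the wedge's channel, middle of its floor (stand x = 235, z = 18 mm). The channel runs straight from here towards the hinge along the stand's x to x = 50 mm, 56 mm wide between two wooden rails 9 mm thick and 12 mm high; open above and at the outer end. The board's free edge is at stand x = 90 mm, so from there out the channel lies uncovered. Axes as the stand's
- board: hinged pouring board, pale wood, 190 x 220 x 12 mm, 0.5 kg. Origin on the hinge axis at mid thickness, 61 mm above the table; x to the free edge, y along the hinge, z up. It covers x = -10 to 180, y = -110 to 110 mm; top face at z = 6 mm (67 mm above the table when level). Turns freely about y: the free edge sags about 0.09 rad at first and can be raised to 0.08 rad beyond level
- board_bar (a point): middle of the steel runner bar under the board's free edge (board x = 175, z = -12 mm), 12 mm thick, 52 mm long along y, which rides up the wedge. The gap between it and the channel floor is 25 mm when the board is level, about 8 mm when it sags
- wedge: loose wooden wedge, 0.16 kg, 155 mm long, 50 mm wide, lying flat. Origin on the underside, at the taper's thick end; +x to the thin tip, z up. Taper from 30.5 mm thick at x = 0 to 5 mm at x = 85 mm. Behind it a block 30.5 mm high (x = -24 to 0) and a flat tail 14 mm thick (x = -70 to -24). The board is level with the origin at stand x = 104 mm; friction holds it
- wedge_fin (a point): middle of the top of the wedge's upright grip fin: 24 mm long (wedge x = -24 to 0), 16 mm thick in y, from 30.5 to 65.5 mm above the underside; its back face is flush with the back of the 30.5 mm block and can be pushed
- wedge_hole (a point): middle of the hole in the wedge's tail, on its underside (wedge x = -52, y = 0, z = 0); 20 mm across, 14 mm deep
- stand_hole (a point): middle of the mouth of the hole in the channel floor (stand x = 156.2, y = 0, z = 18 mm); 17 mm across, right through the 18 mm plate. Axes as the stand's
- pin: loose steel pin, 62 mm long, 0.06 kg: shank 14 mm thick and 30 mm long with a tapered foot, below a round head 26 mm thick and 32 mm high (z = 30 to 62 mm). Origin at the middle of its foot, z up through the head. Starts upright in the pin block, foot 10 mm above the table. Fully home in the stand its head rests on the wedge's tail and its foot is about 2 mm above the table
- pin_block: fixed dark wooden block, 70 x 70 mm, 40 mm high, with a 17 mm hole 34 mm deep in the middle in which the pin is kept; origin at the centre of its underside
- mould_a: open-topped square aluminium candle mould, 54 x 54 mm and 52 mm high, walls 3 mm, about 0.18 kg, standing on the table to the right of the stand; origin at the centre of its underside, z up, x and y square to its sides. May be absent
- mould_b: open-topped square aluminium candle mould, 54 x 54 mm and 52 mm high, walls 3 mm, about 0.18 kg, standing on the table to the right of the stand; origin at the centre of its underside, z up, x and y square to its sides. May be absent
- mould_c: open-topped square aluminium candle mould, 62 x 62 mm and 46 mm high, walls 3 mm, about 0.18 kg, standing on the table to the right of the stand; origin at the centre of its underside, z up, x and y square to its sides. May be absent
- mould_d: open-topped square aluminium candle mould, 62 x 62 mm and 46 mm high, walls 3 mm, about 0.18 kg, standing on the table to the right of the stand; origin at the centre of its underside, z up, x and y square to its sides. May be absent
- candle: finished white pillar candle, 64 mm thick, 120 mm high, standing beyond the work; leave it. Origin at the centre of its foot
- jar: closed amber glass jar, 68 mm thick, 90 mm high, standing beyond the work; leave it. Origin at the centre of its foot
- brush: brush lying flat beyond the work; leave it. Origin on the table beneath it
Things that resemble listed ones, but are neither listed nor needed, are in the scene too. What is shaped like the pin_block but orange is not meant.

How it is judged:
By the outcome, as a careful person would: the job done as asked, in the order asked, and still so for the second after the job is handed in, with the robot touching nothing.
Of mould_a, mould_b, mould_c, mould_d only 2 to 4 are there at a start; the rules pass over those that are not, and their reading is None.
At some moment in a run one of mould_a, mould_b, mould_c, mould_d may be knocked a few centimetres aside while the robot is not near it.
It also fails if it takes over 210 s, if anything falls off the work surface, if the arm or the gripper's body presses on something with over 40 N, if the wrist force passes 120 N, or if a joint passes its speed limit or range.

ROBOT

A 6-joint arm with a two-finger parallel gripper is mounted at the origin on the work surface. World frame = base frame: x ahead of the robot, y to its left, z up, the work surface at z = 0. Lengths are in m, angles in rad, forces in N, time in s.
With the tool pointing down it reaches from about 0.35 to 1 m from the base axis. Payload 7.1 kg.
Tool frame: the origin (TCP) lies between the finger pads; the fingertips stand arm.finger_overhang ahead of it and the grasp point (between the pads) lies 2 mm behind it (arm.finger_overhang is the distance from the TCP to the fingertips, in m); z points along the fingers, y is the direction in which the jaws open and shut (so a half turn about z gives the same grasp; the last joint's range is limited). The gripper opens to 85 mm and grips with 20 to 120 N. Pads are 22 mm wide; open, the fingers measure 114 mm over their backs; the gripper's body (76 mm by 85 mm) begins 54 mm behind the grasp point. The pads swing forward as they close: fully open they stand 13 mm farther back than shut.
Start: joints at [1.28, 0.423, 1.63, -0, 1.089, -0.019], TCP at [0.168, 0.602, 0.248] pointing down, gripper open.
Joint ranges: [-3, 3], [-0.9, 2.11], [0.09, 2.58], [-1.31, 4.45], [0.11, 2.69], [-2.54, 2.54]. Speed limits (rad/s): [2.39, 2.39, 3.01, 3.14, 3.14, 3.14].

INTERFACE

Orientations are given as a rotation vector (axis times angle).
In Python, from workcell import arm, eyes gives the robot as it stands. The module is installed in compiled form; this text tells all that it offers.
- The arm moves only by the tool arm_command, never from a script. Its arguments are lists of equal length, an entry for each row: "translation": the shift along the tool's x, y, z in m, a list of three; "twist": the turn, a rotation vector about the tool's x, y, z in rad, a list of three; "claw": the closure, from 0 (fully open) to 1 (shut). In form: {"translation": [[x, y, z], ...], "twist": [[ax, ay, az], ...], "claw": [claw, ...]}. A call has 1 to 10 rows; each row is the pose to reach, as a shift and turn from the pose measured when the call began, along the tool's axes at that moment; what a row does not reach only later rows make up. A row lasts 1/10 s, in which the tool goes at most 50 mm and 8.59 degrees, less where a joint would pass 70% of its speed; a pose out of reach is approached as far as the arm can. A call with a gripper value outside its range is refused whole. The fingers move at their own pace and stop on an object; "squeeze" is the grip in N (left out, the last holds). Time passes only in rows, so rows that repeat a pose let the fingers close. It gives the time, the measured TCP pose, the force and the opening at its end, in the units of the state.
- arm.get_state(): the state, without advancing time (a new reading comes with each control period).
- eyes.snapshot(name): name is "side" or "top"; returns the picture (480x640x3 uint8, blue, green, red); there is no depth.
- eyes.camera_model(name): a dict with "K" (3x3 intrinsics, pixels), "R" (3x3) and "t" (3): a world point X has camera coordinates R X + t. Camera axes: x right, y down, z forward; pixel columns grow to the right and rows downward; lengths in m; the calibration is good to about 2 mm. A picture is of the moment at which its call begins. camera_model takes no time and is no camera call.
- arm.finish_job(): hands the job in, once; it reports no verdict.
The state is a dict: "clock": time; "joint_pos": joint angles; "joint_velocities": joint speeds; "effort": joint torques, N m; "eef_pos": TCP position; "eef_rot": TCP orientation; "ft_force": force on the tool from outside, world axes, zero at the start; "ft_torque": the same for the moment, N m; "finger_gap": finger opening in m.
Only numpy, scipy, OpenCV 4.12 (cv2) and the standard library are available. Lean on these libraries where they do the work, as an engineer would, in place of code of your own. Each camera call takes 0.05 s, during which the arm holds its last target. There are 200 camera calls.

## Working session

There is one attempt and no reset: what is moved stays moved. The work goes in short steps, Python scripts to look and compute and a tool call to move; the robot and the scene stay as the last step left them, time stands still between calls to the robot, and variables do not carry over. Pictures are saved under pics/ and viewed, about 12 in all and at most 16, crops included, and the job is handed in when it is done.

Besides the shell and the picture viewer there is one more tool, called after "Request:" as name(argument=value, ...) on one line, values as JSON. arm_command: Moves the arm, as the interface text tells. Its arguments: {"type":"object","properties":{"translation":{"type":"array"},"twist":{"type":"array"},"claw":{"type":"array"},"squeeze":{"type":"number"}},"required":["translation","twist","claw"]}

```bash
mkdir -p pics; python3 - <<'E'
from workcell import arm, eyes
import cv2, numpy as np
np.set_printoptions(precision=4,suppress=True)
s=arm.get_state(); print({k:np.round(v,4) for k,v in s.items()}, arm.finger_overhang)
for n in('side','top'):
    cv2.imwrite(f'pics/{n}0.png',eyes.snapshot(n)); c=eyes.camera_model(n); print(n,c['K'],c['R'],c['t'],-np.array(c['R']).T@c['t'])
E
```

```text
{'clock': np.float64(0.0), 'joint_pos': array([ 1.28  ,  0.4238,  1.6307, -0.    ,  1.0886, -0.019 ]), 'joint_velocities': array([-0.0013,  0.0016,  0.0001, -0.0008, -0.0026,  0.0017]), 'effort': array([ -0.0018, -55.7395, -28.1727,  -0.0004,   0.0076,  -0.    ]), 'eef_pos': array([0.1676, 0.6016, 0.2475]), 'eef_rot': array([-0.4256, -3.1124,  0.0024]), 'ft_force': array([-0.0347, -0.4202,  0.0973]), 'ft_torque': array([ 0.046 , -0.0178,  0.0143]), 'finger_gap': np.float64(0.0855)} 0.017
side [[568.2402   0.     315.707 ]
 [  0.     568.2402 234.6987]
 [  0.       0.       1.    ]] [[ 0.9874 -0.1573  0.0165]
 [-0.108  -0.7464 -0.6567]
 [ 0.1156  0.6467 -0.754 ]] [-0.5349  0.1009  1.3412] [ 0.384  -0.8761  1.0863]
top [[539.6019   0.     314.0164]
 [  0.     539.6019 241.1843]
 [  0.       0.       1.    ]] [[-0.0047 -0.9998 -0.0194]
 [-0.9843  0.0081 -0.1762]
 [ 0.1763  0.0183 -0.9842]] [0.0209 0.5421 1.3003] [ 0.3045 -0.0073  1.3757]
```

View pics/top0.png

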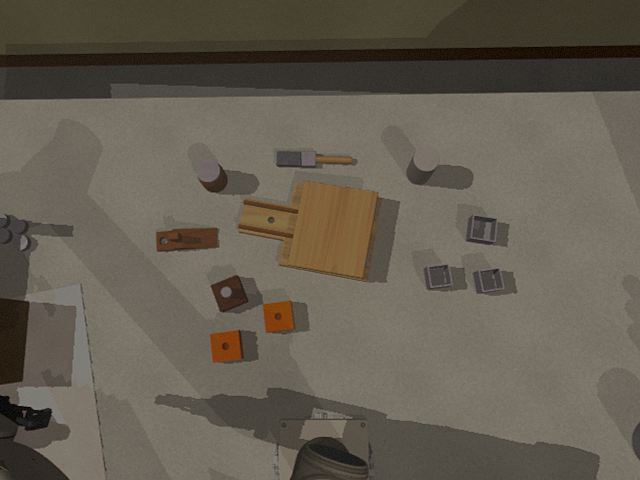

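View pics/side0.png

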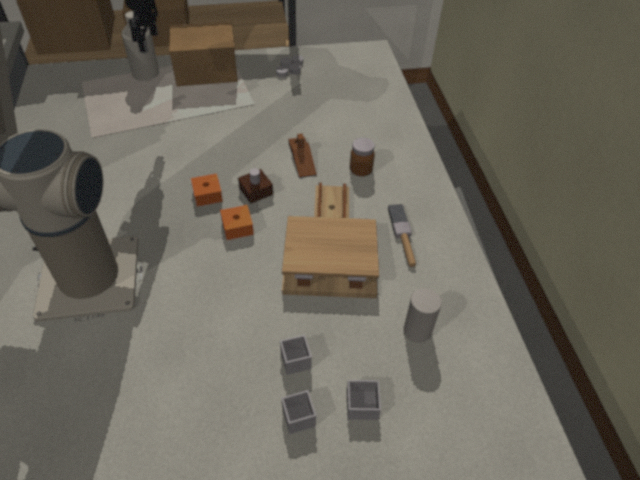

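The top picture shows the stand centred near (315,230) with its tongue to the left (243,217), and the wedge at (187,239). The dark pin block with the pin is at (229,293). Moulds are at (482,230), (438,277) and (489,281).

Could be mistaken:
- **Pin block:** the orange blocks at (278,316) and (226,346) have no pin and are not meant. The dark one at (229,293) is.
- **Wedge:** only one brown wedge is visible, at (187,239).
- **Moulds:** three grey squares only.

Next, one close crop to check.

```bash
cat > h.py <<'E'
from workcell import arm, eyes
import cv2, numpy as np
from scipy.spatial.transform import Rotation as Rot
np.set_printoptions(precision=4,suppress=True)
def cam(n): c=eyes.camera_model(n); return [np.array(c[k],float) for k in('K','R','t')]
def ray(n,u,v):
    K,R,t=cam(n); return -R.T@t, R.T@np.linalg.solve(K,[u,v,1])
def on(n,u,v,z):
    o,d=ray(n,u,v); return o+d*(z-o[2])/d[2]
def px(n,X):
    K,R,t=cam(n); p=K@(R@np.array(X,float)+t); return p[:2]/p[2]
def crop(n,x0,x1,y0,y1,s,f,img=None):
    img=eyes.snapshot(n) if img is None else img
    c=cv2.resize(img[y0:y1,x0:x1],None,fx=s,fy=s,interpolation=cv2.INTER_CUBIC)
    c=cv2.convertScaleAbs(c,alpha=1.4,beta=10)
    for x in range(x0-x0%20+20,x1,20): cv2.line(c,((x-x0)*s,0),((x-x0)*s,6),(0,255,0),1); cv2.putText(c,str(x),((x-x0)*s-10,18),0,.35,(0,255,0),1)
    for y in range(y0-y0%20+20,y1,20): cv2.line(c,(0,(y-y0)*s),(6,(y-y0)*s),(0,255,0),1); cv2.putText(c,str(y),(8,(y-y0)*s+4),0,.35,(0,255,0),1)
    cv2.imwrite('pics/'+f,c)
E
python3 - <<'E'
from h import *
t=cv2.imread('pics/top0.png')
crop('top',145,305,180,320,5,'c1.png',cv2.imread('pics/top0.png'))
crop('top',275,515,170,310,3,'c2.png',t)
E
```

```text
(no output)
```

View pics/c1.png

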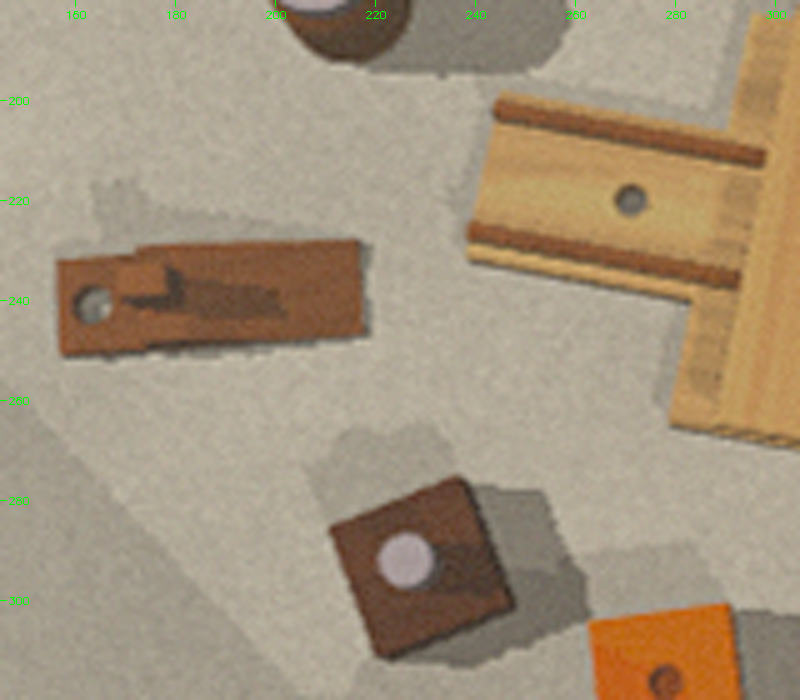

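View pics/c2.png

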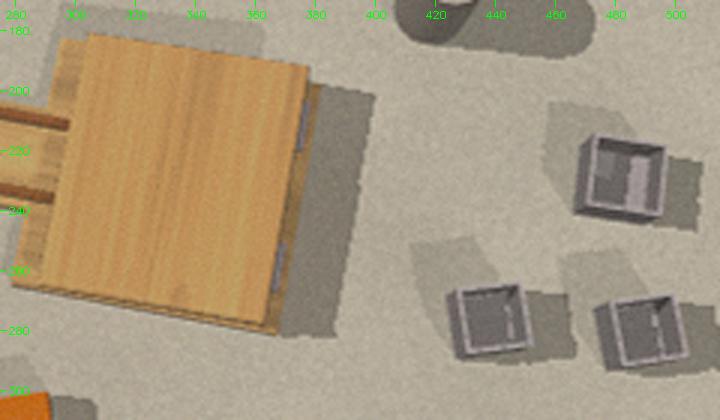

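```bash
python3 - <<'E'
from h import *
c=lambda x,y,z: on('top',145+x/5,180+y/5,z)
d=lambda x,y,z: on('top',275+x/3,170+y/3,z)
P=dict(w1=c(58,260,.014),w2=c(62,355,.014),wt1=c(358,239,.005),wt2=c(365,337,.005),wh=c(95,304,.014),
 sh=c(631,201,.018),r1o=c(498,93,.03),r1i=c(493,118,.03),r2i=c(470,222,.03),r2o=c(468,242,.03),tc=c(467,260,.018),
 r1e=c(765,150,.03),r2e=c(740,275,.03),
 p1=c(672,425,.018),p2=d(62,40,.018),p3=d(322,85,.018),p4=d(278,333,.018),
 pin=c(406,560,.072), b1=c(330,527,.04),b2=c(461,477,.04),b3=c(514,605,.04),b4=c(384,658,.04))
for k,v in P.items(): print(k,v)
ax=P['p3']+P['p4']-P['p2']-P['p1']; print('stand len',np.linalg.norm(ax)/2,'w',np.linalg.norm(P['p1']-P['p2']),np.linalg.norm(P['p3']-P['p4']))
print('yaw +x(to tongue)',np.arctan2(-ax[1],-ax[0]), 'width dir',np.arctan2(*(P['p2']-P['p1'])[[1,0]]),'rails',[np.arctan2(*(P[a]-P[b])[[1,0]]) for a,b in(('r1o','r1e'),('r2o','r2e'))])
print('block c',(P['b1']+P['b2']+P['b3']+P['b4'])/4)
print('center',(P['p1']+P['p2']+P['p3']+P['p4'])/4)
print('wedge yaw',np.arctan2(*(P['wt1']+P['wt2']-P['w1']-P['w2'])[[1,0]]),np.linalg.norm(P['wt1']+P['wt2']-P['w1']-P['w2'])/2)
# moulds rim corners
M=dict(c=[(594,135),(666,147),(656,220),(575,212)],a=[(449,290),(523,285),(532,350),(460,360)],b=[(598,307),(675,295),(688,357),(613,371)])
for k,q in M.items():
  for z in(.046,.052):
    a=np.array([d(*p,z) for p in q]); print(k,z,a.mean(0),[np.linalg.norm(a[i]-a[i-1]).round(4) for i in range(4)],np.arctan2(*(a[1]-a[0])[[1,0]]))
E
```

```text
w1 [0.5759 0.4252 0.014 ]
w2 [0.5261 0.4208 0.014 ]
wt1 [0.5875 0.2715 0.005 ]
wt2 [0.5357 0.2665 0.005 ]
wh [0.5526 0.4049 0.014 ]
sh [0.6036 0.1281 0.018 ]
r1o [0.6585 0.1961 0.03  ]
r1i [0.6453 0.1984 0.03  ]
r2i [0.5907 0.2092 0.03  ]
r2o [0.5803 0.21   0.03  ]
tc [0.5733 0.2123 0.018 ]
r1e [0.627  0.0584 0.03  ]
r2e [0.5619 0.0711 0.03  ]
p1 [0.487  0.1062 0.018 ]
p2 [0.7014 0.0651 0.018 ]
p3 [ 0.6589 -0.1593  0.018 ]
p4 [ 0.4447 -0.1167  0.018 ]
pin [0.4148 0.2302 0.072 ]
b1 [0.4341 0.2744 0.04  ]
b2 [0.4586 0.2095 0.04  ]
b3 [0.3949 0.182  0.04  ]
b4 [0.3692 0.2458 0.04  ]
stand len 0.22762773752361937 w 0.21830351692950759 0.21832985952573053
yaw +x(to tongue) 1.3834913050261617 width dir -0.18928470946839515 rails [np.float64(1.3463005599912863), np.float64(1.439748435409215)]
block c [0.4142 0.2279 0.04  ]
center [ 0.573  -0.0262  0.018 ]
wedge yaw -1.5019188974471462 0.15460191293423436
c 0.046 [ 0.569  -0.4039  0.046 ] [np.float64(0.0681), np.float64(0.0602), np.float64(0.063), np.float64(0.0668)] -1.7514561182733495
c 0.052 [ 0.5678 -0.4021  0.052 ] [np.float64(0.0678), np.float64(0.0599), np.float64(0.0627), np.float64(0.0665)] -1.7514561182733503
a 0.046 [ 0.4504 -0.2892  0.046 ] [np.float64(0.0581), np.float64(0.061), np.float64(0.0538), np.float64(0.0595)] -1.5100046681680377
a 0.052 [ 0.4498 -0.288   0.052 ] [np.float64(0.0578), np.float64(0.0607), np.float64(0.0536), np.float64(0.0593)] -1.5100046681680364
b 0.046 [ 0.4403 -0.4131  0.046 ] [np.float64(0.0533), np.float64(0.0642), np.float64(0.0515), np.float64(0.0625)] -1.4227632476703045
b 0.052 [ 0.4397 -0.4113  0.052 ] [np.float64(0.0531), np.float64(0.0639), np.float64(0.0513), np.float64(0.0622)] -1.4227632476703045
```

```bash
cat >> h.py <<'E'
import json
def plan(*wps, squeeze=None):
    """wps: (x,y,z,yaw of tool y,claw,rows); prints shift/turn in present tool axes"""
    s=arm.get_state(); p=np.array(s['eef_pos']); R=Rot.from_rotvec(s['eef_rot'])
    for x,y,z,yaw,cl,n in wps:
        best=None
        for yw in(yaw,yaw+np.pi):
            Y=np.array([np.cos(yw),np.sin(yw),0]); Z=np.array([0,0,-1.]); 
            tw=(R.inv()*Rot.from_matrix(np.c_[np.cross(Y,Z),Y,Z])).as_rotvec()
            if best is None or np.linalg.norm(tw)<np.linalg.norm(best): best=tw
        tr=R.inv().apply(np.array([x,y,z])-p)
        print(n,'x',json.dumps(list(map(float,tr.round(4)))),json.dumps(list(map(float,best.round(3)))),cl)
def st():
    s=arm.get_state(); Y=Rot.from_rotvec(s['eef_rot']).as_matrix()
    print('t',s['clock'].round(2),'p',s['eef_pos'],'yaw',np.arctan2(Y[1,1],Y[0,1]).round(4),'z',Y[:,2],'F',s['ft_force'],'gap',s['finger_gap'])
E
python3 - <<'E'
from h import *
plan((.5552,.3651,.14,.0688,0,10))
E
```

```text
10 x [-0.4368, -0.1236, 0.1078] [-0.001, 0.001, 1.23] 0
```

Request:
arm_command(translation=[[-0.437,-0.124,0.04],[-0.437,-0.124,0.04],[-0.437,-0.124,0.04],[-0.437,-0.124,0.04],[-0.437,-0.124,0.06],[-0.437,-0.124,0.1],[-0.437,-0.124,0.108],[-0.437,-0.124,0.108],[-0.437,-0.124,0.108],[-0.437,-0.124,0.108]], twist=[[0,0,1.23],[0,0,1.23],[0,0,1.23],[0,0,1.23],[0,0,1.23],[0,0,1.23],[0,0,1.23],[0,0,1.23],[0,0,1.23],[0,0,1.23]], claw=[0,0,0,0,0,0,0,0,0,0])

```text
clock: 1.1
eef_pos: [0.5573, 0.3618, 0.1375]
eef_rot: [2.147, 2.293, -0.006]
ft_force: [-0.1, 0.9, 0.4]
finger_gap: 0.0857
```

```bash
python3 - <<'E'
from h import *
st()
plan((.5552,.3651,.054,.0688,0,10))
crop('side',240,400,90,250,4,'s1.png')
E
```

```text
Traceback (most recent call last):
  File "h.py", line 33, in st
    print('t',s['clock'].round(2),'p',s['eef_pos'],'yaw',np.arctan2(Y[1,1],Y[0,1]).round(4),'z',Y[:,2],'F',s['ft_force'],'gap',s['finger_gap'])
              ^^^^^^^^^^^^^^^^
AttributeError: 'float' object has no attribute 'round'
```

```bash
sed -i "s/s\['clock'\].round(2)/s['clock']/" h.py; python3 - <<'E'
from h import *
st()
plan((.5552,.3651,.054,.0688,0,10))
crop('side',240,400,90,250,4,'s1.png')
E
```

```text
t 1.1 p [0.5573 0.3618 0.1375] yaw 0.0657 z [-0.002 -0.003 -1.   ] F [-0.091   0.8958  0.3843] gap 0.08574853108356455
10 x [0.0037, -0.0017, 0.0835] [-0.002, 0.003, -0.003] 0
```

View pics/s1.png

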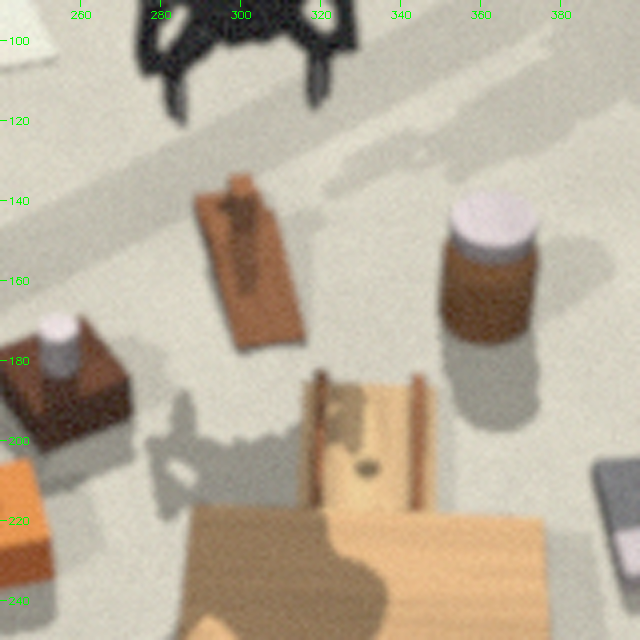

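```bash
python3 - <<'E'
from h import *
print('fin exp',px('side',(.5552,.3651,.0655)),px('side',(.5545,.3761,.0655)),'front',px('side',(.556,.353,.0655)))
print('tip',on('side',299.6,177.8,.0),on('side',316.2,174.5,.0)); print('hole',on('side',332,206.8,.018))
print('tongue end corners',on('side',316,185.5,.018),on('side',348.5,186,.018))
print('pin head',on('side',254.8,171.8,.072))
E
```

```text
fin exp [300.3432 136.7065] [299.5502 134.2469] front [301.2343 139.4364]
tip [0.5393 0.2688 0.    ] [0.587  0.2756 0.    ]
hole [0.605  0.1293 0.018 ]
tongue end corners [0.5763 0.2138 0.018 ] [0.6628 0.1995 0.018 ]
pin head [0.4163 0.2319 0.072 ]
```

Request:
arm_command(translation=[[0.002,-0.001,0.03],[0.004,-0.002,0.05],[0.004,-0.002,0.07],[0.004,-0.002,0.083],[0.004,-0.002,0.083],[0.004,-0.002,0.083]], twist=[[-0.002,0.003,-0.003],[-0.002,0.003,-0.003],[-0.002,0.003,-0.003],[-0.002,0.003,-0.003],[-0.002,0.003,-0.003],[-0.002,0.003,-0.003]], claw=[0,0,0,0,0,0])

```text
clock: 1.75
eef_pos: [0.5558, 0.365, 0.0543]
eef_rot: [2.143, 2.297, -0.0]
ft_force: [1.0, -0.6, 0.9]
finger_gap: 0.0852
```

Request:
arm_command(translation=[[0,0,0],[0,0,0],[0,0,0],[0,0,0],[0,0,0],[0,0,0],[0,0,0],[0,0,0],[0,0,0],[0,0,0]], twist=[[0,0,0],[0,0,0],[0,0,0],[0,0,0],[0,0,0],[0,0,0],[0,0,0],[0,0,0],[0,0,0],[0,0,0]], claw=[1,1,1,1,1,1,1,1,1,1], squeeze=60)

```text
clock: 2.75
eef_pos: [0.5559, 0.3651, 0.0546]
eef_rot: [2.143, 2.297, 0.0]
ft_force: [-0.7, -1.0, 4.8]
finger_gap: 0.0152
```

```bash
python3 - <<'E'
from h import *
st()
# stand frame
a=1.383; u=np.array([np.cos(a),np.sin(a)]); c=np.array([.6043,.1287])-.1562*u; print('stand c',c)
# gripping point is wedge x=-12 -> stand x = origin+12
yaw=a-np.pi/2
T=lambda sx:c+sx*u
for sx in (.235+.085+.012+.02, ): print(T(sx))
p=T(.352)
plan((.5558,.365,.11,.0688,1,4),(*p,.11,yaw,1,6))
E
```

```text
t 2.75 p [0.5559 0.3651 0.0546] yaw 0.0696 z [ 0.0003 -0.0001 -1.    ] F [-0.7272 -0.983   4.8424] gap 0.01518424707190918
stand c [ 0.5751 -0.0248]
[0.6409 0.3211]
4 x [-0.0001, -0.0001, -0.0554] [0.0, 0.0, 0.001] 1
6 x [-0.0498, 0.0817, -0.0553] [0.0, 0.0, 0.257] 1
```

```bash
python3 - <<'E'
from h import *
print(on('top',209,168,.09), on('side',363,145,.09), on('side',362,170,.0))
E
```

```text
[0.7221 0.2774 0.09  ] [0.7138 0.2774 0.09  ] [0.7179 0.2758 0.    ]
```

Request:
arm_command(translation=[[0,0,-0.02],[0,0,-0.04],[0,0,-0.055],[0,0,-0.055],[0,0,-0.055],[0,0,-0.055]], twist=[[0,0,0],[0,0,0],[0,0,0],[0,0,0],[0,0,0],[0,0,0]], claw=[1,1,1,1,1,1])

```text
clock: 3.35
eef_pos: [0.5552, 0.3646, 0.1084]
eef_rot: [-2.143, -2.297, 0.003]
ft_force: [0.0, -0.0, -2.2]
finger_gap: 0.015
```

```bash
cat >> h.py <<'E'
a=1.383; u=np.array([np.cos(a),np.sin(a)]); sc=np.array([.6043,.1287])-.1562*u; sy=a-np.pi/2
T=lambda sx:tuple(sc+sx*u)
E
python3 - <<'E'
from h import *
st(); plan((*T(.205),.11,sy,1,8))
E
```

```text
t 3.35 p [0.5552 0.3646 0.1084] yaw 0.0695 z [-0.0013 -0.0011 -1.    ] F [ 0.0274 -0.0444 -2.211 ] gap 0.014977151751932635
8 x [-0.1916, 0.045, -0.0015] [-0.001, 0.001, 0.257] 1
```

Request:
arm_command(translation=[[-0.04,0.01,-0.001],[-0.08,0.02,-0.001],[-0.12,0.03,-0.001],[-0.16,0.038,-0.001],[-0.185,0.044,-0.001],[-0.192,0.045,-0.0015],[-0.192,0.045,-0.0015],[-0.192,0.045,-0.0015]], twist=[[0,0,0.06],[0,0,0.12],[0,0,0.18],[0,0,0.22],[0,0,0.25],[0,0,0.257],[-0.001,0.001,0.257],[-0.001,0.001,0.257]], claw=[1,1,1,1,1,1,1,1])

```text
clock: 4.15
eef_pos: [0.6129, 0.1769, 0.1095]
eef_rot: [-2.418, -2.004, 0.001]
ft_force: [0.8, -0.6, -1.9]
finger_gap: 0.0149
```

```bash
python3 - <<'E'
from h import *
st(); plan((*T(.205),.0735,sy,1,8))
A=eyes.snapshot('top'); B=eyes.snapshot('side')
crop('top',190,320,160,280,4,'t2.png',A); crop('side',270,390,120,260,4,'s2.png',B)
a=cv2.imread('pics/t2.png');b=cv2.imread('pics/s2.png')
cv2.imwrite('pics/m2.png',np.hstack([a[:480,:400],cv2.resize(b,(400,466))[:480].copy() if 0 else b[80:560,:400]]))
E
```

```text
t 4.15 p [0.6129 0.1769 0.1095] yaw -0.1868 z [-0.0012 -0.     -1.    ] F [ 0.7758 -0.5605 -1.8791] gap 0.014881100481772746
8 x [-0.0002, 0.0006, 0.036] [-0.001, 0.0, 0.001] 1
```

View pics/m2.png

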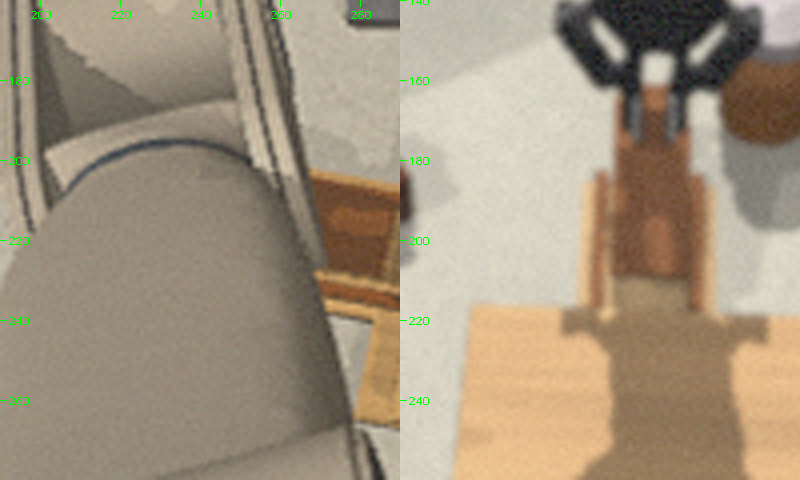

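```bash
python3 - <<'E'
from h import *
n=np.array([-u[1],u[0]])  # stand +y
for q in ((323.5,208.7),(343.2,209.5)):
    for z in (.055,.06):
        d=on('side',*q,z)[:2]-sc; print(z,'stand x,y',d@u,d@n)
E
```

```text
0.055 stand x,y 0.11367735062243428 0.021659766231158267
0.06 stand x,y 0.10889788326672041 0.021694583082356642
0.055 stand x,y 0.11315577175563099 -0.027753706719733425
0.06 stand x,y 0.10837883324599112 -0.027479311398187798
```

```bash
python3 - <<'E'
from h import *
n=np.array([-u[1],u[0]])
for (x,y,z) in ((603,308,.03),(690,308,.03),(606,180,.03),(693,182,.03),(692,128,.044+.055-.03),(615,100,.069),(585,300,.018),(715,305,.018)):
    d=on('side',270+(x-400)/4,120+(y+80)/4,z)[:2]-sc; print(x,y,z,'stand x,y',d@u,d@n)
E
```

```text
603 308 0.03 stand x,y 0.10820081874284884 0.027849048350627324
690 308 0.03 stand x,y 0.11068744820932624 -0.027296641953474855
606 180 0.03 stand x,y 0.22470930755457266 0.02863760083866891
693 182 0.03 stand x,y 0.22551566495949624 -0.0294365319563527
692 128 0.069 stand x,y 0.2359354208033296 -0.02673220203748955
615 100 0.069 stand x,y 0.26083322605933423 0.024427971605587396
585 300 0.018 stand x,y 0.12582473496370675 0.03956924768282844
715 305 0.018 stand x,y 0.12520633049435073 -0.04400081077165559
```

Request:
arm_command(translation=[[0,-0.0015,0],[0,-0.0015,0.01],[0,-0.0015,0.02],[0,-0.0015,0.026],[0,-0.0015,0.03],[0,-0.0015,0.033],[0,-0.0015,0.035],[0,-0.0015,0.036],[0,-0.0015,0.036]], twist=[[-0.001,0,0],[-0.001,0,0],[-0.001,0,0],[-0.001,0,0],[-0.001,0,0],[-0.001,0,0],[-0.001,0,0],[-0.001,0,0],[-0.001,0,0]], claw=[1,1,1,1,1,1,1,1,1])

```text
clock: 5.15
eef_pos: [0.6116, 0.1777, 0.0738]
eef_rot: [2.418, 2.005, 0.0]
ft_force: [0.1, -0.8, -1.3]
finger_gap: 0.015
```

```bash
python3 - <<'E'
from h import *
st()
B=eyes.snapshot('side')
crop('side',270,390,120,260,5,'s3.png',B)
E
```

```text
t 5.15 p [0.6116 0.1777 0.0738] yaw -0.1859 z [ 0.0004 -0.0002 -1.    ] F [ 0.0775 -0.8093 -1.3029] gap 0.01502692793333819
```

View pics/s3.png

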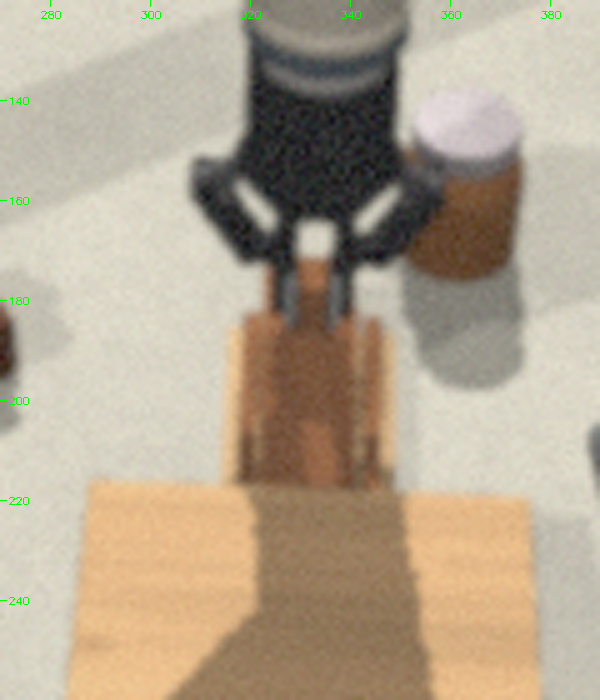

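Request:
arm_command(translation=[[-0.008,0.0003,0.0008],[-0.016,0.0006,0.001],[-0.024,0.0006,0.001],[-0.032,0.0006,0.001],[-0.038,0.0006,0.001],[-0.044,0.0006,0.001],[-0.05,0.0006,0.001],[-0.056,0.0006,0.001],[-0.06,0.0006,0.001],[-0.06,0.0006,0.001]], twist=[[0,0,0],[0,0,0],[0,0,0],[0,0,0],[0,0,0],[0,0,0],[0,0,0],[0,0,0],[0,0,0],[0,0,0]], claw=[1,1,1,1,1,1,1,1,1,1])

```text
clock: 6.2
eef_pos: [0.6009, 0.1179, 0.0728]
eef_rot: [2.417, 2.005, -0.001]
ft_force: [2.1, -0.3, -4.7]
finger_gap: 0.0151
```

```bash
python3 - <<'E'
from h import *
st()
p=arm.get_state()['eef_pos'][:2]-sc; n=np.array([-u[1],u[0]]); print('fin stand',p@u,p@n)
print((.116-p@u))
E
```

```text
t 6.2 p [0.6009 0.1179 0.0728] yaw -0.1858 z [ 0.0001 -0.0008 -1.    ] F [ 2.1399 -0.2722 -4.706 ] gap 0.015127969609618753
fin stand 0.14497465515852728 0.0013603059218879128
-0.028974655158527277
```

Request:
arm_command(translation=[[-0.005,0,0],[-0.01,0,0],[-0.015,0,0],[-0.02,0,0],[-0.024,0,0],[-0.027,0,0],[-0.029,0,0],[-0.029,0,0],[-0.029,0,0]], twist=[[0,0,0],[0,0,0],[0,0,0],[0,0,0],[0,0,0],[0,0,0],[0,0,0],[0,0,0],[0,0,0]], claw=[1,1,1,1,1,1,1,1,1])

```text
clock: 7.1
eef_pos: [0.5953, 0.0889, 0.0727]
eef_rot: [2.417, 2.006, -0.002]
ft_force: [1.0, -2.1, -3.9]
finger_gap: 0.0153
```

```bash
python3 - <<'E'
from h import *
st()
p=arm.get_state()['eef_pos'][:2]-sc; n=np.array([-u[1],u[0]]); print('fin stand',p@u,p@n)
A=eyes.snapshot('top'); B=eyes.snapshot('side')
crop('top',230,310,180,260,5,'t4.png',A); crop('side',290,370,150,230,5,'s4.png',B)
cv2.imwrite('pics/m4.png',np.hstack([cv2.imread('pics/t4.png'),cv2.imread('pics/s4.png')]))
E
```

```text
t 7.1 p [0.5953 0.0889 0.0727] yaw -0.1856 z [-0.0005 -0.0015 -1.    ] F [ 1.0209 -2.1459 -3.9333] gap 0.015288734169477567
fin stand 0.11544989417084145 0.0014564409616044261
```

View pics/m4.png

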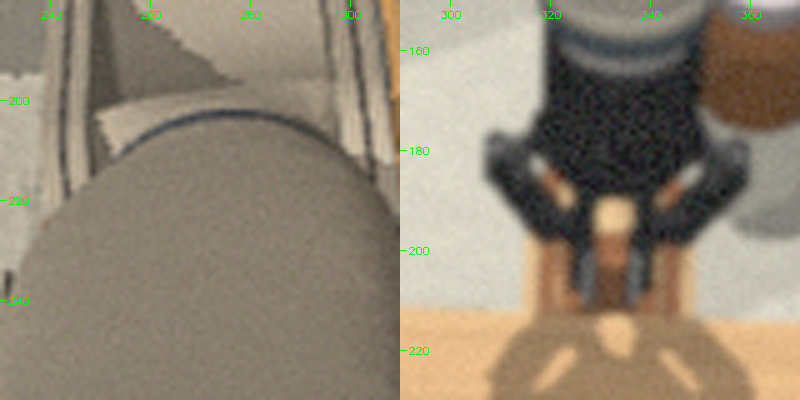

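Request:
arm_command(translation=[[0,0,0],[0,0,0],[0,0,0],[0,0,0],[0,0,0],[0,0,-0.02],[0,0,-0.05],[0,0,-0.09],[0,0,-0.11],[0,0,-0.11]], twist=[[0,0,0],[0,0,0],[0,0,0],[0,0,0],[0,0,0],[0,0,0],[0,0,0],[0,0,0],[0,0,0],[0,0,0]], claw=[0,0,0,0,0,0,0,0,0,0])

```text
clock: 8.2
eef_pos: [0.5974, 0.0895, 0.1863]
eef_rot: [2.415, 2.003, 0.007]
ft_force: [-0.4, 0.6, 0.8]
finger_gap: 0.0854
```

```bash
python3 - <<'E'
from h import *
st(); plan((.4155,.2305,.14,sy,0,8))
E
```

```text
t 8.2 p [0.5974 0.0895 0.1863] yaw -0.1856 z [ 0.0059 -0.0005 -1.    ] F [-0.3978  0.557   0.7683] gap 0.08542128381494944
8 x [0.1049, -0.2051, 0.0451] [0.006, -0.001, 0.002] 0
```

Request:
arm_command(translation=[[0.026,-0.05,0],[0.052,-0.1,0],[0.078,-0.15,0.01],[0.1,-0.195,0.03],[0.105,-0.205,0.045],[0.105,-0.205,0.045],[0.105,-0.205,0.045]], twist=[[0.006,-0.001,0.002],[0.006,-0.001,0.002],[0.006,-0.001,0.002],[0.006,-0.001,0.002],[0.006,-0.001,0.002],[0.006,-0.001,0.002],[0.006,-0.001,0.002]], claw=[0,0,0,0,0,0,0])

```text
clock: 8.9
eef_pos: [0.4148, 0.2307, 0.1393]
eef_rot: [-2.418, -2.006, 0.003]
ft_force: [0.7, -0.3, -0.6]
finger_gap: 0.0853
```

```bash
python3 - <<'E'
from h import *
st(); plan((.4155,.2305,.062,sy,0,8))
A=eyes.snapshot('top'); B=eyes.snapshot('side')
cv2.imwrite('pics/A5.png',A);cv2.imwrite('pics/B5.png',B)
crop('top',225,325,170,290,4,'t5.png',A); crop('side',230,370,150,300,4,'s5.png',B)
a=cv2.imread('pics/t5.png');b=cv2.imread('pics/s5.png')
cv2.imwrite('pics/m5.png',np.hstack([a,b[:480,:400]]))
E
```

```text
t 8.9 p [0.4148 0.2307 0.1393] yaw -0.1858 z [-0.0018 -0.0013 -1.    ] F [ 0.7325 -0.3201 -0.6409] gap 0.08530088644310393
8 x [0.0001, 0.0009, 0.0773] [-0.002, 0.002, 0.002] 0
```

View pics/m5.png

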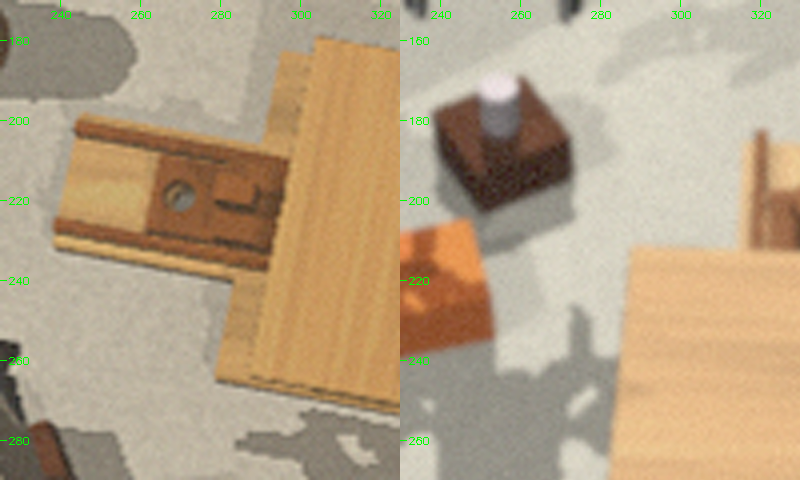

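```bash
python3 - <<'E'
from h import *
A=cv2.imread('pics/A5.png');B=cv2.imread('pics/B5.png')
a=cv2.resize(A[204:234,256:286],None,fx=13,fy=13,interpolation=cv2.INTER_CUBIC)
b=cv2.resize(B[190:220,317:347],None,fx=13,fy=13,interpolation=cv2.INTER_CUBIC)
m=cv2.convertScaleAbs(np.hstack([a,b]),alpha=1.6,beta=0)
n=np.array([-u[1],u[0]])
def pt(name,sx,y,z): return px(name,[*(sc+sx*u+y*n),z])
for k,(nm,o,off) in enumerate((('top',(256,204),0),('side',(317,190),390))):
  for z,r,col in ((.018,.0085,(0,255,0)),(.032,.010,(0,0,255)),(.018,.010,(255,0,0))):
    P=[pt(nm,.1562+r*np.cos(t),r*np.sin(t),z) for t in np.linspace(0,6.28,40)]
    P=np.array([((p[0]-o[0]+.5)*13+off,(p[1]-o[1]+.5)*13) for p in P]).astype(int)
    cv2.polylines(m,[P],False,col,1)
cv2.imwrite('pics/m6.png',m)
E
```

```text
(no output)
```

View pics/m6.png

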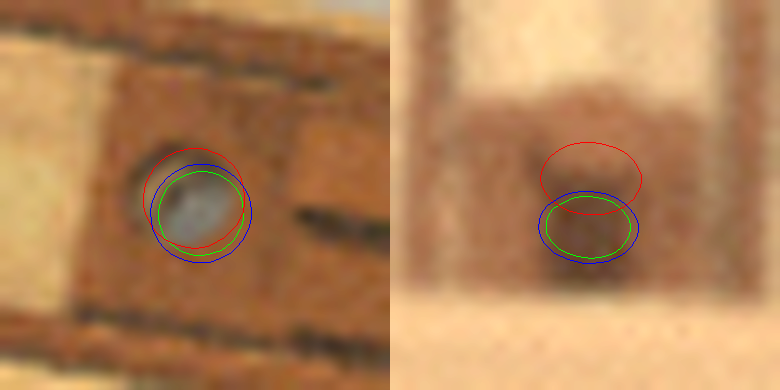

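```bash
python3 - <<'E'
from h import *
st(); plan((.4140,.230,.062,sy,0,8))
E
```

```text
t 9.0 p [0.4166 0.2305 0.1403] yaw -0.1879 z [ 0.0006 -0.0001 -1.    ] F [ 0.6182 -0.4771 -0.2733] gap 0.0854083574772672
8 x [-0.001, -0.0025, 0.0783] [0.001, -0.0, -0.0] 0
```

Request:
arm_command(translation=[[-0.001,-0.0025,0.03],[-0.001,-0.0025,0.055],[-0.001,-0.0025,0.07],[-0.001,-0.0025,0.078],[-0.001,-0.0025,0.078],[-0.001,-0.0025,0.078]], twist=[[0,0,0],[0,0,0],[0,0,0],[0,0,0],[0,0,0],[0,0,0]], claw=[0,0,0,0,0,0])

```text
clock: 9.6
eef_pos: [0.415, 0.2299, 0.0628]
eef_rot: [2.42, 2.002, 0.003]
ft_force: [-0.2, -0.2, 0.5]
finger_gap: 0.0854
```

Request:
arm_command(translation=[[0,0,0],[0,0,0],[0,0,0],[0,0,0],[0,0,0],[0,0,0],[0,0,0],[0,0,0]], twist=[[0,0,0],[0,0,0],[0,0,0],[0,0,0],[0,0,0],[0,0,0],[0,0,0],[0,0,0]], claw=[1,1,1,1,1,1,1,1], squeeze=30)

```text
clock: 10.4
eef_pos: [0.4151, 0.23, 0.0632]
eef_rot: [2.42, 2.002, 0.003]
ft_force: [-0.5, -2.1, 5.3]
finger_gap: 0.025
```

```bash
python3 - <<'E'
from h import *
st(); print(arm.get_state()['ft_torque'])
E
```

```text
t 10.4 p [0.4151 0.23   0.0632] yaw -0.1887 z [ 0.0021  0.0007 -1.    ] F [-0.4989 -2.109   5.2908] gap 0.02504695099386549
[-0.1213  0.1597  0.0153]
```

Request:
arm_command(translation=[[0,0,-0.02],[0,0,-0.045],[0,0,-0.07],[0,0,-0.09],[0,0,-0.09],[0,0,-0.09]], twist=[[0,0,0],[0,0,0],[0,0,0],[0,0,0],[0,0,0],[0,0,0]], claw=[1,1,1,1,1,1], squeeze=60)

```text
clock: 11.0
eef_pos: [0.4149, 0.23, 0.1532]
eef_rot: [2.42, 2.002, 0.004]
ft_force: [-0.5, -0.3, -2.6]
finger_gap: 0.0242
```

```bash
python3 - <<'E'
from h import *
st(); plan((.603,.1283,.15,sy,1,8),(.603,.1283,.102,sy,1,8))
E
```

```text
t 11.0 p [0.4149 0.23   0.1532] yaw -0.1885 z [ 0.0028  0.001  -1.    ] F [-0.5191 -0.2604 -2.5649] gap 0.02423582492473107
8 x [-0.0646, 0.2038, 0.0037] [0.003, -0.001, -0.001] 1
8 x [-0.0647, 0.2037, 0.0517] [0.003, -0.001, -0.001] 1
```

Request:
arm_command(translation=[[-0.013,0.04,0.003],[-0.026,0.08,0.003],[-0.039,0.12,0.003],[-0.051,0.16,0.003],[-0.062,0.195,0.003],[-0.0646,0.2038,0.015],[-0.0646,0.2038,0.035],[-0.0646,0.2038,0.052],[-0.0646,0.2038,0.052],[-0.0646,0.2038,0.052]], twist=[[0.003,-0.001,0],[0.003,-0.001,0],[0.003,-0.001,0],[0.003,-0.001,0],[0.003,-0.001,0],[0.003,-0.001,0],[0.003,-0.001,0],[0.003,-0.001,0],[0.003,-0.001,0],[0.003,-0.001,0]], claw=[1,1,1,1,1,1,1,1,1,1])

```text
clock: 12.0
eef_pos: [0.6018, 0.1285, 0.1003]
eef_rot: [-2.419, -2.002, 0.004]
ft_force: [0.1, 1.4, -1.4]
finger_gap: 0.0241
```

```bash
python3 - <<'E'
from h import *
st()
B=eyes.snapshot('side'); cv2.imwrite('pics/B7.png',B)
o=(300,155); s=8
m=cv2.convertScaleAbs(cv2.resize(B[155:225,300:370],None,fx=s,fy=s,interpolation=cv2.INTER_CUBIC),alpha=1.5,beta=0)
p=arm.get_state()['eef_pos']
def ring(c,z,r,col):
    P=[px('side',[c[0]+r*np.cos(t),c[1]+r*np.sin(t),z]) for t in np.linspace(0,6.28,40)]
    cv2.polylines(m,[np.array([((q[0]-o[0]+.5)*s,(q[1]-o[1]+.5)*s) for q in P]).astype(int)],False,col,1)
h=sc+.1562*u
ring(h,.018,.0085,(0,255,0)); ring(p,p[2]-.0532,.007,(255,0,0)); ring(p,p[2]-.0532+.03,.013,(0,0,255)); ring(h,.032,.01,(255,255,0))
cv2.imwrite('pics/m7.png',m)
E
```

```text
t 12.0 p [0.6018 0.1285 0.1003] yaw -0.1882 z [-0.0034  0.     -1.    ] F [ 0.0752  1.4268 -1.3912] gap 0.024148359239060373
```

View pics/m7.png

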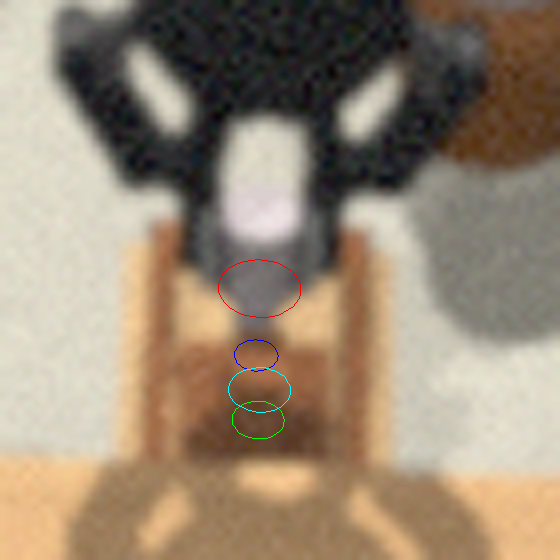

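```bash
python3 - <<'E'
from h import *
p=arm.get_state()['eef_pos']
for z in (0,.030,.062):
  q=px('side',[p[0],p[1],p[2]-.0532+z]); print(z,(q-[300,155]+.5)*8, q)
B=cv2.imread('pics/B7.png')
u0=332
print('v, BGR down the column'); 
for v in range(175,212): print(v,B[v,u0-1:u0+2].mean(0).round().astype(int), B[v,u0-6], end=' | ' if v%2 else '\n')
q0=px('side',[.6,.13,.05]);print(px('side',[.601,.13,.05])-q0,px('side',[.6,.131,.05])-q0,px('side',[.6,.13,.051])-q0)
E
```

```text
0 [256.2337 355.4352] [331.5292 198.9294]
0.03 [259.7939 288.5217] [331.9742 190.5652]
0.062 [263.7173 214.7829] [332.4647 181.3479]
v, BGR down the column
175 [130 142 145] [40 42 38] | 176 [132 142 146] [42 41 43]
177 [133 142 145] [39 43 41] | 178 [137 139 145] [37 38 42]
179 [139 138 146] [40 40 43] | 180 [140 140 149] [50 50 53]
181 [144 142 151] [59 60 62] | 182 [148 148 155] [66 68 68]
183 [146 146 154] [67 67 68] | 184 [130 130 137] [61 61 61]
185 [100 101 106] [58 60 59] | 186 [80 82 83] [61 63 62]
187 [74 73 78] [61 65 65] | 188 [73 73 76] [63 64 66]
189 [76 76 81] [61 63 66] | 190 [76 76 79] [66 77 85]
191 [75 75 79] [ 76  97 114] | 192 [77 76 80] [ 90 119 141]
193 [77 77 83] [ 95 130 157] | 194 [72 73 78] [ 97 131 159]
195 [68 71 80] [ 95 132 157] | 196 [54 63 78] [ 93 125 154]
197 [38 53 77] [ 77 107 138] | 198 [39 58 87] [ 60  88 122]
199 [ 48  69 104] [ 51  73 110] | 200 [ 50  76 114] [ 50  70 105]
201 [ 50  75 114] [ 49  70 103] | 202 [ 49  70 106] [ 46  66 101]
203 [41 60 88] [ 48  68 103] | 204 [32 49 71] [ 45  68 103]
205 [30 45 67] [45 67 99] | 206 [28 44 67] [37 58 86]
207 [34 49 69] [35 48 75] | 208 [36 49 70] [31 45 69]
209 [31 43 66] [36 50 74] | 210 [30 46 66] [26 45 68]
211 [34 50 71] [38 49 71] | [ 0.3839 -0.0392] [-0.0679 -0.2748] [ 0.0141 -0.2752]
```

```bash
python3 - <<'E'
from h import *
st(); plan((.6033,.129,.09,sy,1,3),(.6033,.129,.0685,sy,1,5))
E
```

```text
t 12.05 p [0.6025 0.1287 0.1013] yaw -0.1881 z [-0.0015  0.0004 -1.    ] F [ 0.2453  0.2245 -0.066 ] gap 0.024400330990790108
3 x [0.0004, 0.0007, 0.0113] [-0.002, -0.0, -0.0] 1
5 x [0.0004, 0.0008, 0.0328] [-0.002, -0.0, -0.0] 1
```

Request:
arm_command(translation=[[0.0004,0.0008,0.008],[0.0004,0.0008,0.013],[0.0004,0.0008,0.017],[0.0004,0.0008,0.021],[0.0004,0.0008,0.024],[0.0004,0.0008,0.027],[0.0004,0.0008,0.03],[0.0004,0.0008,0.0325],[0.0004,0.0008,0.0325]], twist=[[-0.002,0,0],[-0.002,0,0],[-0.002,0,0],[-0.002,0,0],[-0.002,0,0],[-0.002,0,0],[-0.002,0,0],[-0.002,0,0],[-0.002,0,0]], claw=[1,1,1,1,1,1,1,1,1])

```text
clock: 12.95
eef_pos: [0.6031, 0.1289, 0.0684]
eef_rot: [-2.42, -2.003, 0.0]
ft_force: [0.1, 0.1, -0.7]
finger_gap: 0.0242
```

```bash
python3 - <<'E'
from h import *
st(); print(arm.get_state()['ft_torque'])
E
```

```text
t 12.95 p [0.6031 0.1289 0.0684] yaw -0.1881 z [-0.0001 -0.0001 -1.    ] F [ 0.1371  0.0665 -0.7436] gap 0.02422830003601198
[ 0.0067 -0.0423 -0.038 ]
```

Request:
arm_command(translation=[[0,0,0.003],[0,0,0.006],[0,0,0.009],[0,0,0.0115],[0,0,0.0125],[0,0,0.0125]], twist=[[0,0,0],[0,0,0],[0,0,0],[0,0,0],[0,0,0],[0,0,0]], claw=[1,1,1,1,1,1])

```text
clock: 13.55
eef_pos: [0.603, 0.1289, 0.0557]
eef_rot: [-2.42, -2.003, 0.001]
ft_force: [0.1, -0.2, -0.2]
finger_gap: 0.0243
```

```bash
python3 - <<'E'
from h import *
st(); print(arm.get_state()['ft_torque'])
E
```

```text
t 13.55 p [0.603  0.1289 0.0557] yaw -0.1881 z [-0.0004 -0.0001 -1.    ] F [ 0.1084 -0.2069 -0.1823] gap 0.024326679551533132
[0.0192 0.0203 0.0065]
```

Request:
arm_command(translation=[[0,0,0],[0,0,0],[0,0,0],[0,0,0],[0,0,0],[0,0,-0.02],[0,0,-0.05],[0,0,-0.09],[0,0,-0.13],[0,0,-0.14]], twist=[[0,0,0],[0,0,0],[0,0,0],[0,0,0],[0,0,0],[0,0,0],[0,0,0],[0,0,0],[0,0,0],[0,0,0]], claw=[0,0,0,0,0,0,0,0,0,0])

```text
clock: 14.55
eef_pos: [0.6055, 0.1294, 0.2005]
eef_rot: [2.418, 2.001, 0.01]
ft_force: [0.9, -0.2, 0.2]
finger_gap: 0.0853
```

```bash
python3 - <<'E'
from h import *
st(); plan((.43,.02,.26,sy,0,8))
E
```

```text
t 14.55 p [0.6055 0.1294 0.2005] yaw -0.1881 z [ 0.007   0.0013 -1.    ] F [ 0.8891 -0.2302  0.2397] gap 0.08534404967994233
8 x [-0.1401, -0.1516, -0.0608] [0.007, -0.003, -0.0] 0
```

Request:
arm_command(translation=[[-0.035,-0.035,-0.02],[-0.07,-0.075,-0.04],[-0.105,-0.115,-0.06],[-0.14,-0.15,-0.06],[-0.14,-0.19,-0.06],[-0.14,-0.21,-0.06],[-0.14,-0.21,-0.06]], twist=[[0.007,-0.003,0],[0.007,-0.003,0],[0.007,-0.003,0],[0.007,-0.003,0],[0.007,-0.003,0],[0.007,-0.003,0],[0.007,-0.003,0]], claw=[0,0,0,0,0,0,0])

```text
clock: 15.25
eef_pos: [0.3692, 0.0309, 0.2582]
eef_rot: [-2.42, -2.002, 0.003]
ft_force: [0.4, 1.7, 0.6]
finger_gap: 0.0853
```

```bash
python3 - <<'E'
from h import *
st()
A=eyes.snapshot('top'); B=eyes.snapshot('side')
cv2.imwrite('pics/A8.png',A);cv2.imwrite('pics/B8.png',B)
a=cv2.convertScaleAbs(cv2.resize(A[185:245,235:315],None,fx=5,fy=5,interpolation=cv2.INTER_CUBIC),alpha=1.4,beta=5)
b=cv2.convertScaleAbs(cv2.resize(B[170:230,290:370],None,fx=5,fy=5,interpolation=cv2.INTER_CUBIC),alpha=1.4,beta=5)
c=cv2.convertScaleAbs(cv2.resize(A[200:300,420:520],None,fx=3,fy=3,interpolation=cv2.INTER_CUBIC),alpha=1.4,beta=5)
d=cv2.convertScaleAbs(cv2.resize(B[320:440,270:390],None,fx=2.5,fy=2.5,interpolation=cv2.INTER_CUBIC),alpha=1.4,beta=5)
m=np.zeros((600,800,3),np.uint8); m[:300,:400]=a; m[:300,400:]=b; m[300:,:300]=c; m[300:,400:700]=d
cv2.imwrite('pics/m8.png',m)
E
```

```text
t 15.25 p [0.3692 0.0309 0.2582] yaw -0.1885 z [-0.0024 -0.0003 -1.    ] F [0.3715 1.6773 0.5726] gap 0.08533496448239658
```

View pics/m8.png

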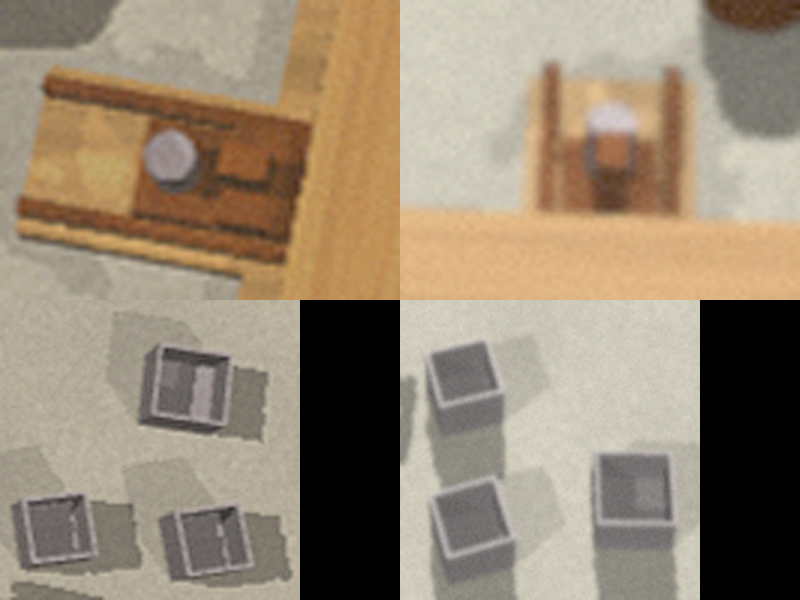

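```bash
cat >> h.py <<'E'
from scipy.optimize import least_squares, minimize
def rim(n,x,y,th,hs,z,m=15):
    t=np.linspace(-1,1,m); s=np.r_[np.c_[t,t*0-1],np.c_[t*0+1,t],np.c_[-t,t*0+1],np.c_[t*0-1,-t]]*hs
    c,q=np.cos(th),np.sin(th); P=np.c_[x+c*s[:,0]-q*s[:,1],y+q*s[:,0]+c*s[:,1],np.full(len(s),z)]
    K,R,tt=cam(n); p=(R@P.T).T+tt; p=(K@p.T).T; return (p[:,:2]/p[:,2:]).astype(np.float32)
def samp(I,p): return cv2.remap(I,p[None,:,0].copy(),p[None,:,1].copy(),cv2.INTER_LINEAR)[0]
def fit(G,x0,y0,th0,side,h,zb=0):
    """rim bright against the inside and the outer walls; G: blurred grey images"""
    def cost(v):
        c=0
        for n,b in(('top',v[3:5]),('side',v[5:7])):
            f=lambda hs,z:samp(G[n],rim(n,v[0],v[1],v[2],hs,zb+z)+b.astype(np.float32))
            c-=f(side/2-.0015,h).mean()-.7*f(side/2-.007,h).mean()
        return c
    best=None
    for dx in(-.004,0,.004):
        for dy in(-.004,0,.004):
            for dt in(-.06,0,.06):
                g=lambda w:cost(np.r_[w[0]/100,w[1]/100,w[2],0,0,0,0])
                r=minimize(g,[(x0+dx)*100,(y0+dy)*100,th0+dt],method='Nelder-Mead',options=dict(xatol=.005,fatol=.01))
                if best is None or r.fun<best.fun: best=r
    return best.x[0]/100,best.x[1]/100,best.x[2],best.fun
E
python3 - <<'E'
from h import *
A=cv2.imread('pics/A8.png');B=cv2.imread('pics/B8.png')
o1,d1=ray('top',268.8,216); o2,d2=ray('side',332,193.2)
M=np.c_[d1,-d2]; k=np.linalg.lstsq(M,o2-o1,rcond=None)[0]; print('head top',o1+d1*k[0],o2+d2*k[1])
cT=lambda x,y:(420+(x+.5)/3-.5,200+(y-300+.5)/3-.5); cS=lambda x,y:(270+(x-400+.5)/2.5-.5,320+(y-300+.5)/2.5-.5)
side=dict(A=[(428,349),(491,341),(502,392),(438,404)],B=[(432,490),(498,479),(514,541),(442,556)],C=[(596,453),(672,453),(673,523),(598,523)])
G={n:cv2.GaussianBlur(cv2.cvtColor(I,cv2.COLOR_BGR2GRAY),(0,0),.6).astype(np.float32) for n,I in(('top',A),('side',B))}
ov={'top':A.copy(),'side':B.copy()}; S=5
out={n:cv2.convertScaleAbs(cv2.resize(I[y0:y0+110,x0:x0+100] if n=='top' else I[330:440,270:390],None,fx=S,fy=S,interpolation=cv2.INTER_CUBIC),alpha=1.4) for n,I,x0,y0 in(('top',A,420,200),('side',B,270,330))}
org={'top':(420,200),'side':(270,330)}
for k,q in side.items():
    L,h=(.062,.046) if k=='C' else (.054,.052)
    P=np.array([on('side',*cS(*c),h)[:2] for c in q]); c=P.mean(0); e=P[1]-P[0]; th=np.arctan2(e[1],e[0])
    r=fit(G,*c,th,L,h); print(k,'manual',c,round(th,3),[round(float(np.linalg.norm(P[i]-P[i-1])),4) for i in range(4)],'fit',np.round(r,4))
    for n in out:
        for zz,col in((h,(0,255,0)),(0,(0,0,255))):
            p=((rim(n,*r[:3],L/2,zz)-org[n]+.5)*S).astype(np.int32); cv2.polylines(out[n],[p],True,col,1)
cv2.imwrite('pics/m9.png',np.hstack([out['top'][:550,:350],out['side'][:550,:440]]))
E
```

```text
head top [0.6032 0.1292 0.0682] [0.6031 0.1292 0.0682]Traceback (most recent call last):
  File "<stdin>", line 14, in <module>
  File "h.py", line 55, in fit
    r=minimize(g,[(x0+dx)*100,(y0+dy)*100,th0+dt],method='Nelder-Mead',options=dict(xatol=.005,fatol=.01))
    res = _minimize_neldermead(fun, x0, args, callback, bounds=bounds,
                               **options)
    fxr = func(xr)
    fx = function(np.copy(x), *(wrapper_args + args))
  File "h.py", line 54, in <lambda>
    g=lambda w:cost(np.r_[w[0]/100,w[1]/100,w[2],0,0,0,0])
               ~~~~^^^^^^^^^^^^^^^^^^^^^^^^^^^^^^^^^^^^^^^
  File "h.py", line 48, in cost
    c-=f(side/2-.0015,h).mean()-.7*f(side/2-.007,h).mean()
                                   ~^^^^^^^^^^^^^^^
  File "h.py", line 47, in <lambda>
    f=lambda hs,z:samp(G[n],rim(n,v[0],v[1],v[2],hs,zb+z)+b.astype(np.float32))
                            ~~~^^^^^^^^^^^^^^^^^^^^^^^^^^
  File "h.py", line 40, in rim
    K,R,tt=cam(n); p=(R@P.T).T+tt; p=(K@p.T).T; return (p[:,:2]/p[:,2:]).astype(np.float32)
           ~~~^^^
  File "h.py", line 5, in cam
    def cam(n): c=eyes.camera_model(n); return [np.array(c[k],float) for k in('K','R','t')]
                  ~~~~~~~~~~~~~~~~~^^^
ValueError: time passes only in moves, steps and waits
```

```bash
sed -i 's/^def cam(n).*/_C={n:[np.array(eyes.camera_model(n)[k],float) for k in("K","R","t")] for n in("top","side")}\ndef cam(n): return _C[n]/' h.py
cat > mf.py <<'E'
from h import *
def run(A,B,est,fn,ro=(420,200),so=(270,330)):
    G={n:cv2.GaussianBlur(cv2.cvtColor(I,cv2.COLOR_BGR2GRAY),(0,0),.6).astype(np.float32) for n,I in(('top',A),('side',B))}
    S=5; org={'top':ro,'side':so}
    out={n:cv2.convertScaleAbs(cv2.resize(I[org[n][1]:org[n][1]+110,org[n][0]:org[n][0]+(70 if n=='top' else 88)],None,fx=S,fy=S,interpolation=cv2.INTER_CUBIC),alpha=1.4) for n,I in(('top',A),('side',B))}
    for k,(x,y,th,L,h,zb) in est.items():
        r=fit(G,x,y,th,L,h,zb); print(k,'guess',np.round((x,y,th),4),'fit',np.round(r,4))
        for n in out:
            for zz,col in((h,(0,255,0)),(0,(0,0,255))):
                p=((rim(n,*r[:3],L/2,zz+zb)-org[n]+.5)*S).astype(np.int32); cv2.polylines(out[n],[p],True,col,1)
    cv2.imwrite('pics/'+fn,np.hstack([out['top'],out['side']]))
E
python3 - <<'E'
from mf import *
cS=lambda x,y:(270+(x-400+.5)/2.5-.5,320+(y-300+.5)/2.5-.5)
side=dict(A=[(428,349),(491,341),(502,392),(438,404)],B=[(432,490),(498,479),(514,541),(442,556)],C=[(596,453),(672,453),(673,523),(598,523)])
est={}
for k,q in side.items():
    L,h=(.062,.046) if k=='C' else (.054,.052)
    P=np.array([on('side',*cS(*c),h)[:2] for c in q]); e=P[1]-P[0]
    print(k,[round(float(np.linalg.norm(P[i]-P[i-1])),4) for i in range(4)])
    est[k]=(*P.mean(0),np.arctan2(e[1],e[0]),L,h,0)
run(cv2.imread('pics/A8.png'),cv2.imread('pics/B8.png'),est,'m9.png')
E
```

```text
A [0.0517, 0.0529, 0.0485, 0.0529]
B [0.0534, 0.0519, 0.0515, 0.0553]
C [0.0582, 0.0605, 0.0584, 0.0577]
A guess [ 0.4531 -0.2885 -0.0034] fit [   0.4543   -0.289     0.1131 -109.0612]
B guess [ 0.4413 -0.4132  0.0263] fit [   0.4434   -0.4138    0.0919 -104.0928]
C guess [ 0.5709 -0.4064 -0.1498] fit [   0.5736   -0.4064   -0.1688 -105.9464]
```

View pics/m9.png

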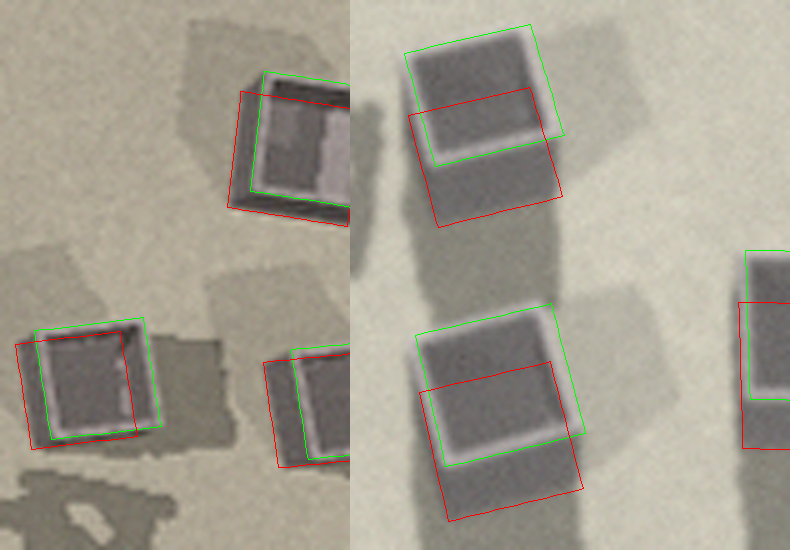

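```bash
python3 - <<'E'
from h import *
st(); plan((.5725,-.4064,.15,-1.736,0,10))
E
```

```text
t 15.35 p [0.373 0.031 0.259] yaw -0.1879 z [ 0.0009 -0.0003 -1.    ] F [ 0.0895  0.4337 -0.2303] gap 0.08523572888294796
10 x [-0.3925, 0.2776, 0.1093] [0.001, -0.001, 1.548] 0
```

Request:
arm_command(translation=[[-0.035,0.025,0],[-0.075,0.053,0],[-0.115,0.081,0],[-0.155,0.11,0],[-0.195,0.138,0],[-0.235,0.166,0],[-0.275,0.194,0.01],[-0.315,0.223,0.03],[-0.35,0.248,0.05],[-0.375,0.265,0.07]], twist=[[0,0,0.14],[0,0,0.28],[0,0,0.42],[0,0,0.56],[0,0,0.7],[0,0,0.84],[0,0,0.98],[0,0,1.12],[0,0,1.26],[0,0,1.4]], claw=[0,0,0,0,0,0,0,0,0,0])

```text
clock: 16.35
eef_pos: [0.5654, -0.3905, 0.1872]
eef_rot: [3.14, -0.037, 0.003]
ft_force: [0.5, 0.2, 1.1]
finger_gap: 0.0858
```

```bash
python3 - <<'E'
from h import *
st(); plan((.5725,-.4064,.12,-1.736,0,10),(.5725,-.4064,.045,-1.736,0,10)); print(arm.get_state()['joint_pos'])
E
```

```text
t 16.35 p [ 0.5654 -0.3905  0.1872] yaw -1.5945 z [ 0.0019 -0.0013 -1.    ] F [0.5434 0.1502 1.0641] gap 0.08577067670928323
10 x [0.0073, 0.0156, 0.0673] [0.001, -0.002, 0.141] 0
10 x [0.0072, 0.0155, 0.1423] [0.001, -0.002, 0.141] 0
[-0.6218  0.5783  1.5243  0.0001  1.0366  0.9727]
```

Request:
arm_command(translation=[[0.007,0.0155,0.02],[0.007,0.0155,0.05],[0.007,0.0155,0.065],[0.007,0.0155,0.085],[0.007,0.0155,0.105],[0.007,0.0155,0.125],[0.007,0.0155,0.138],[0.007,0.0155,0.142],[0.007,0.0155,0.142]], twist=[[0.001,-0.002,0.07],[0.001,-0.002,0.141],[0.001,-0.002,0.141],[0.001,-0.002,0.141],[0.001,-0.002,0.141],[0.001,-0.002,0.141],[0.001,-0.002,0.141],[0.001,-0.002,0.141],[0.001,-0.002,0.141]], claw=[0,0,0,0,0,0,0,0,0])

```text
clock: 17.25
eef_pos: [0.5724, -0.4062, 0.0448]
eef_rot: [-3.131, 0.257, 0.001]
ft_force: [0.0, -0.3, 0.0]
finger_gap: 0.0854
```

Request:
arm_command(translation=[[0,0,0],[0,0,0],[0,0,0],[0,0,0],[0,0,0],[0,0,0],[0,0,0]], twist=[[0,0,0],[0,0,0],[0,0,0],[0,0,0],[0,0,0],[0,0,0],[0,0,0]], claw=[1,1,1,1,1,1,1], squeeze=40)

```text
clock: 17.95
eef_pos: [0.5732, -0.4067, 0.0462]
eef_rot: [3.13, -0.257, 0.002]
ft_force: [0.5, 0.8, 5.2]
finger_gap: 0.0609
```

```bash
cat >> h.py <<'E'
n_=np.array([-u[1],u[0]])
def SP(x,y): return tuple(sc+x*u+y*n_)
E
python3 - <<'E'
from h import *
st(); p=arm.get_state()['eef_pos']
print(SP(0,-.068)); plan((p[0],p[1],.16,-1.736,1,4),(*SP(0,-.068),.16,a-np.pi,1,4))
E
```

```text
t 17.95 p [ 0.5732 -0.4067  0.0462] yaw -1.7345 z [ 0.0012 -0.0009 -1.    ] F [0.5253 0.771  5.1512] gap 0.06089670615239416
(np.float64(0.6419427576138267), np.float64(-0.037448917538534354))
4 x [0.0002, 0.0001, -0.1138] [0.001, -0.001, 0.002] 1
4 x [0.0078, -0.3754, -0.1141] [0.001, -0.001, 0.024] 1
```

Request:
arm_command(translation=[[0,0,-0.02],[0,0,-0.05],[0,0,-0.09],[0,0,-0.13],[0,-0.02,-0.16],[0.002,-0.06,-0.18],[0.003,-0.1,-0.19],[0.004,-0.14,-0.19],[0.005,-0.18,-0.19],[0.006,-0.22,-0.19]], twist=[[0,0,0],[0,0,0],[0,0,0],[0,0,0],[0,0,0],[0,0,0.01],[0,0,0.02],[0,0,0.024],[0,0,0.024],[0,0,0.024]], claw=[1,1,1,1,1,1,1,1,1,1])

```text
clock: 18.95
eef_pos: [0.6144, -0.1889, 0.2373]
eef_rot: [3.127, -0.295, 0.003]
ft_force: [0.6, -0.7, -3.4]
finger_gap: 0.0608
```

```bash
python3 - <<'E'
from h import *
st(); p=arm.get_state()['eef_pos']; t=SP(0,-.068)
plan((*t,.16,a-np.pi,1,4),(*t,.1145,a-np.pi,1,4)); print(on('top',427,158,.12))
E
```

```text
t 18.95 p [ 0.6144 -0.1889  0.2373] yaw -1.7587 z [ 0.0018 -0.0012 -1.    ] F [ 0.573  -0.6846 -3.3803] gap 0.060753265625415574
4 x [-0.0014, -0.1539, 0.0772] [0.001, -0.002, -0.0] 1
4 x [-0.0015, -0.154, 0.1227] [0.001, -0.002, -0.0] 1
[ 0.7318 -0.2585  0.12  ]
```

Request:
arm_command(translation=[[-0.001,-0.04,0],[-0.001,-0.08,0.01],[-0.001,-0.12,0.03],[-0.001,-0.15,0.055],[-0.0015,-0.154,0.08],[-0.0015,-0.154,0.1],[-0.0015,-0.154,0.112],[-0.0015,-0.154,0.118],[-0.0015,-0.154,0.121],[-0.0015,-0.154,0.121]], twist=[[0.001,-0.002,0],[0.001,-0.002,0],[0.001,-0.002,0],[0.001,-0.002,0],[0.001,-0.002,0],[0.001,-0.002,0],[0.001,-0.002,0],[0.001,-0.002,0],[0.001,-0.002,0],[0.001,-0.002,0]], claw=[1,1,1,1,1,1,1,1,1,1])

```text
clock: 19.95
eef_pos: [0.6422, -0.0378, 0.1168]
eef_rot: [-3.127, 0.296, -0.001]
ft_force: [-1.0, 0.3, -2.4]
finger_gap: 0.0613
```

Request:
arm_command(translation=[[0,0,0.001],[0,0,0.002],[0,0,0.0025],[0,0,0.0025]], twist=[[0,0,0],[0,0,0],[0,0,0],[0,0,0]], claw=[1,1,1,1])

```text
clock: 20.35
eef_pos: [0.6423, -0.0379, 0.1145]
eef_rot: [-3.127, 0.296, -0.002]
ft_force: [-0.1, -0.1, -2.6]
finger_gap: 0.0605
```

Request:
arm_command(translation=[[0,0,0.001],[0,0,0.001],[0,0,0.001],[0,0,0.001],[0,0,0.001],[0,0,0.001],[0,0,0.001],[0,0,-0.03],[0,0,-0.07],[0,0,-0.11]], twist=[[0,0,0],[0,0,0],[0,0,0],[0,0,0],[0,0,0],[0,0,0],[0,0,0],[0,0,0],[0,0,0],[0,0,0]], claw=[1,1,0,0,0,0,0,0,0,0])

```text
clock: 21.35
eef_pos: [0.6418, -0.0378, 0.2252]
eef_rot: [-3.127, 0.296, 0.001]
ft_force: [0.6, -0.6, 0.4]
finger_gap: 0.0854
```

```bash
python3 - <<'E'
from mf import *
st()
A=eyes.snapshot('top');B=eyes.snapshot('side'); cv2.imwrite('pics/A10.png',A);cv2.imwrite('pics/B10.png',B)
run(A,B,dict(A=(.4538,-.289,.1,.054,.052,0),B=(.4428,-.414,.09,.054,.052,0)),'x.png')
plan((.4428,-.414,.2,-1.48,0,1))
E
```

```text
t 21.35 p [ 0.6418 -0.0378  0.2252] yaw -1.7593 z [-0.0004  0.0003 -1.    ] F [ 0.5747 -0.5572  0.4346] gap 0.08535834343135625
A guess [ 0.4538 -0.289   0.1   ] fit [   0.4544   -0.2889    0.1192 -109.5058]
B guess [ 0.4428 -0.414   0.09  ] fit [   0.4433   -0.4139    0.151  -102.7359]
1 x [-0.1291, 0.4073, 0.0288] [0.0, -0.012, -0.279] 0
```

Request:
arm_command(translation=[[-0.012,0.04,0],[-0.025,0.08,0],[-0.04,0.125,0],[-0.054,0.17,0],[-0.068,0.215,0],[-0.082,0.26,0],[-0.096,0.305,0],[-0.11,0.35,0.02],[-0.124,0.39,0.04],[-0.129,0.407,0.06]], twist=[[0,0,-0.05],[0,0,-0.1],[0,0,-0.15],[0,0,-0.2],[0,0,-0.25],[0,0,-0.3],[0,0,-0.309],[0,0,-0.309],[0,0,-0.309],[0,0,-0.309]], claw=[0,0,0,0,0,0,0,0,0,0])

```text
clock: 22.45
eef_pos: [0.4412, -0.4168, 0.1679]
eef_rot: [3.134, 0.185, 0.018]
ft_force: [-0.1, -0.3, -0.0]
finger_gap: 0.0856
```

```bash
python3 - <<'E'
from h import *
st(); plan((.4428,-.414,.045,-1.45,0,1))
E
```

```text
t 22.45 p [ 0.4412 -0.4168  0.1679] yaw -1.4532 z [ 0.0116 -0.0016 -0.9999] F [-0.0798 -0.2675 -0.0134] gap 0.08558141087240939
1 x [0.0005, -0.0029, 0.1229] [0.003, -0.011, -0.003] 0
```

Request:
arm_command(translation=[[0.0005,-0.003,0.03],[0.0005,-0.003,0.06],[0.0005,-0.003,0.08],[0.0005,-0.003,0.1],[0.0005,-0.003,0.115],[0.0005,-0.003,0.122],[0.0005,-0.003,0.123],[0.0005,-0.003,0.123]], twist=[[0.003,-0.011,-0.003],[0.003,-0.011,-0.003],[0.003,-0.011,-0.003],[0.003,-0.011,-0.003],[0.003,-0.011,-0.003],[0.003,-0.011,-0.003],[0.003,-0.011,-0.003],[0.003,-0.011,-0.003]], claw=[0,0,0,0,0,0,0,0])

```text
clock: 23.25
eef_pos: [0.4431, -0.4142, 0.0453]
eef_rot: [3.135, 0.19, 0.001]
ft_force: [0.5, -0.1, -0.1]
finger_gap: 0.0853
```

Request:
arm_command(translation=[[0,0,0],[0,0,0],[0,0,0],[0,0,0],[0,0,0],[0,0,0],[0,0,0],[0,0,0]], twist=[[0,0,0],[0,0,0],[0,0,0],[0,0,0],[0,0,0],[0,0,0],[0,0,0],[0,0,0]], claw=[1,1,1,1,1,1,1,1])

```text
clock: 24.05
eef_pos: [0.4436, -0.4146, 0.0463]
eef_rot: [3.134, 0.19, 0.003]
ft_force: [-0.3, 1.9, 5.8]
finger_gap: 0.053
```

```bash
python3 - <<'E'
from h import *
st(); t=SP(0,0)
plan((*t,.2,a-np.pi,1,4),(*t,.1145,a-np.pi,1,4))
E
```

```text
t 24.05 p [ 0.4436 -0.4146  0.0463] yaw -1.45 z [ 0.002  -0.0016 -1.    ] F [-0.2766  1.8687  5.7812] gap 0.05301197039978629
4 x [0.1778, -0.3709, -0.154] [0.002, -0.002, 0.309] 1
4 x [0.1777, -0.371, -0.0685] [0.002, -0.002, 0.309] 1
```

Request:
arm_command(translation=[[0,0,-0.02],[0,0,-0.05],[0,0,-0.09],[0,0,-0.13],[0.015,-0.03,-0.16],[0.035,-0.07,-0.165],[0.055,-0.11,-0.165],[0.075,-0.15,-0.165],[0.095,-0.19,-0.165],[0.115,-0.24,-0.165]], twist=[[0,0,0],[0,0,0],[0,0,0],[0,0,0.03],[0,0,0.1],[0,0,0.17],[0,0,0.24],[0,0,0.3],[0.002,-0.002,0.309],[0.002,-0.002,0.309]], claw=[1,1,1,1,1,1,1,1,1,1])

```text
clock: 25.05
eef_pos: [0.528, -0.1646, 0.2114]
eef_rot: [-3.127, 0.297, -0.001]
ft_force: [-0.2, 0.6, -1.8]
finger_gap: 0.0534
```

```bash
python3 - <<'E'
from h import *
st(); t=SP(0,0)
plan((*t,.15,a-np.pi,1,4),(*t,.114,a-np.pi,1,4))
E
```

```text
t 25.05 p [ 0.528  -0.1646  0.2114] yaw -1.7601 z [ 0.0009  0.0001 -1.    ] F [-0.1822  0.6395 -1.7816] gap 0.0534058629425362
4 x [0.0199, -0.1462, 0.0614] [-0.0, -0.001, -0.001] 1
4 x [0.0199, -0.1462, 0.0974] [-0.0, -0.001, -0.001] 1
```

Request:
arm_command(translation=[[0.006,-0.04,0],[0.012,-0.09,0],[0.018,-0.13,0.02],[0.02,-0.146,0.045],[0.02,-0.146,0.065],[0.02,-0.146,0.08],[0.02,-0.146,0.09],[0.02,-0.146,0.095],[0.02,-0.146,0.0975],[0.02,-0.146,0.0975]], twist=[[0,-0.001,-0.001],[0,-0.001,-0.001],[0,-0.001,-0.001],[0,-0.001,-0.001],[0,-0.001,-0.001],[0,-0.001,-0.001],[0,-0.001,-0.001],[0,-0.001,-0.001],[0,-0.001,-0.001],[0,-0.001,-0.001]], claw=[1,1,1,1,1,1,1,1,1,1])

```text
clock: 26.05
eef_pos: [0.5755, -0.0255, 0.1142]
eef_rot: [-3.127, 0.297, -0.001]
ft_force: [0.6, 0.3, -0.9]
finger_gap: 0.0529
```

Request:
arm_command(translation=[[0,0,0.0005],[0,0,0.0005],[0,0,0.0005],[0,0,0.0005],[0,0,0.0005],[0,0,0.0005],[0,0,-0.03],[0,0,-0.07],[0,0,-0.11],[0,0,-0.12]], twist=[[0,0,0],[0,0,0],[0,0,0],[0,0,0],[0,0,0],[0,0,0],[0,0,0],[0,0,0],[0,0,0],[0,0,0]], claw=[1,0,0,0,0,0,0,0,0,0])

```text
clock: 27.05
eef_pos: [0.5777, -0.0256, 0.2388]
eef_rot: [-3.127, 0.296, -0.012]
ft_force: [1.3, 0.3, 1.1]
finger_gap: 0.0853
```

```bash
python3 - <<'E'
from mf import *
st()
A=eyes.snapshot('top');B=eyes.snapshot('side'); cv2.imwrite('pics/A11.png',A);cv2.imwrite('pics/B11.png',B)
run(A,B,dict(A=(.4538,-.289,.1,.054,.052,0)),'x.png')
plan((.4538,-.289,.18,-1.465,0,1))
E
```

```text
t 27.05 p [ 0.5777 -0.0256  0.2388] yaw -1.7598 z [ 0.0077 -0.0002 -1.    ] F [1.2724 0.3413 1.0745] gap 0.08530313446108234
A guess [ 0.4538 -0.289   0.1   ] fit [   0.4544   -0.2889    0.1207 -110.3085]
1 x [-0.0712, 0.2819, 0.0556] [-0.0, -0.005, -0.295] 0
```

A is still where it was, so I fetch it last.

Request:
arm_command(translation=[[-0.009,0.035,0],[-0.02,0.08,0],[-0.032,0.125,0],[-0.043,0.17,0],[-0.054,0.215,0],[-0.065,0.257,0.02],[-0.071,0.282,0.04],[-0.071,0.282,0.055],[-0.071,0.282,0.055]], twist=[[0,-0.005,-0.05],[0,-0.005,-0.1],[0,-0.005,-0.15],[0,-0.005,-0.2],[0,-0.005,-0.25],[0,-0.005,-0.295],[0,-0.005,-0.295],[0,-0.005,-0.295],[0,-0.005,-0.295]], claw=[0,0,0,0,0,0,0,0,0])

```text
clock: 28.05
eef_pos: [0.4513, -0.2885, 0.1769]
eef_rot: [-3.133, -0.163, 0.01]
ft_force: [-0.1, 0.6, 0.2]
finger_gap: 0.0853
```

```bash
python3 - <<'E'
from h import *
st(); plan((.4538,-.289,.045,-1.455,0,1))
E
```

```text
t 28.05 p [ 0.4513 -0.2885  0.1769] yaw -1.4668 z [-0.0065  0.0044 -1.    ] F [-0.1301  0.6192  0.2093] gap 0.0852863731518718
1 x [0.0033, 0.0014, 0.1318] [-0.005, 0.006, -0.012] 0
```

Request:
arm_command(translation=[[0.003,0.001,0.03],[0.003,0.001,0.065],[0.003,0.001,0.09],[0.003,0.001,0.11],[0.003,0.001,0.125],[0.003,0.001,0.131],[0.003,0.001,0.1315],[0.003,0.001,0.1315]], twist=[[-0.005,0.006,-0.012],[-0.005,0.006,-0.012],[-0.005,0.006,-0.012],[-0.005,0.006,-0.012],[-0.005,0.006,-0.012],[-0.005,0.006,-0.012],[-0.005,0.006,-0.012],[-0.005,0.006,-0.012]], claw=[0,0,0,0,0,0,0,0])

```text
clock: 28.85
eef_pos: [0.454, -0.2888, 0.0459]
eef_rot: [3.136, 0.183, 0.001]
ft_force: [0.7, 0.2, -0.2]
finger_gap: 0.0854
```

Request:
arm_command(translation=[[0,0,0],[0,0,0],[0,0,0],[0,0,0],[0,0,0],[0,0,0],[0,0,0],[0,0,0]], twist=[[0,0,0],[0,0,0],[0,0,0],[0,0,0],[0,0,0],[0,0,0],[0,0,0],[0,0,0]], claw=[1,1,1,1,1,1,1,1])

```text
clock: 29.65
eef_pos: [0.4545, -0.2891, 0.0469]
eef_rot: [3.135, 0.182, 0.003]
ft_force: [-0.0, 0.6, 5.3]
finger_gap: 0.0533
```

```bash
python3 - <<'E'
from h import *
st(); t=SP(0,.068)
plan((*t,.2,a-np.pi,1,4),(*t,.114,a-np.pi,1,4))
E
```

```text
t 29.65 p [ 0.4545 -0.2891  0.0469] yaw -1.4546 z [ 0.0021 -0.0013 -1.    ] F [-0.0116  0.5643  5.321 ] gap 0.05327224205906407
4 x [0.0859, -0.2687, -0.1533] [0.001, -0.002, 0.304] 1
4 x [0.0857, -0.2688, -0.0673] [0.001, -0.002, 0.304] 1
```

Request:
arm_command(translation=[[0,0,-0.02],[0,0,-0.05],[0,0,-0.09],[0,0,-0.13],[0.013,-0.04,-0.153],[0.027,-0.085,-0.153],[0.042,-0.13,-0.153],[0.056,-0.175,-0.153],[0.07,-0.22,-0.153],[0.08,-0.25,-0.153]], twist=[[0,0,0],[0,0,0],[0,0,0.03],[0,0,0.09],[0,0,0.15],[0,0,0.21],[0,0,0.27],[0,0,0.304],[0.001,-0.002,0.304],[0.001,-0.002,0.304]], claw=[1,1,1,1,1,1,1,1,1,1])

```text
clock: 30.65
eef_pos: [0.5045, -0.0287, 0.2]
eef_rot: [-3.128, 0.293, -0.001]
ft_force: [-0.3, -0.3, -1.4]
finger_gap: 0.0534
```

```bash
python3 - <<'E'
from h import *
st(); t=SP(0,.068)
plan((*t,.15,a-np.pi,1,4),(*t,.1145,a-np.pi,1,4))
E
```

```text
t 30.65 p [ 0.5045 -0.0287  0.2   ] yaw -1.7575 z [ 0.0004  0.0001 -1.    ] F [-0.3274 -0.259  -1.3793] gap 0.05335456205636883
4 x [0.0007, -0.0171, 0.05] [-0.0, -0.0, 0.001] 1
4 x [0.0007, -0.017, 0.0855] [-0.0, -0.0, 0.001] 1
```

Request:
arm_command(translation=[[0.0007,-0.017,0],[0.0007,-0.017,0.02],[0.0007,-0.017,0.04],[0.0007,-0.017,0.06],[0.0007,-0.017,0.073],[0.0007,-0.017,0.08],[0.0007,-0.017,0.084],[0.0007,-0.017,0.0855],[0.0007,-0.017,0.0855]], twist=[[0,0,0.001],[0,0,0.001],[0,0,0.001],[0,0,0.001],[0,0,0.001],[0,0,0.001],[0,0,0.001],[0,0,0.001],[0,0,0.001]], claw=[1,1,1,1,1,1,1,1,1])

```text
clock: 31.55
eef_pos: [0.5087, -0.0122, 0.1149]
eef_rot: [-3.128, 0.294, -0.002]
ft_force: [-0.4, -0.1, -2.2]
finger_gap: 0.0531
```

Request:
arm_command(translation=[[0,0,0.0005],[0,0,0.0005],[0,0,0.0005],[0,0,0.0005],[0,0,0.0005],[0,0,0.0005],[0,0,-0.03],[0,0,-0.07],[0,0,-0.11],[0,0,-0.13]], twist=[[0,0,0],[0,0,0],[0,0,0],[0,0,0],[0,0,0],[0,0,0],[0,0,0],[0,0,0],[0,0,0],[0,0,0]], claw=[1,0,0,0,0,0,0,0,0,0])

```text
clock: 32.55
eef_pos: [0.5098, -0.0123, 0.2482]
eef_rot: [-3.127, 0.294, -0.009]
ft_force: [-0.9, 0.4, -0.3]
finger_gap: 0.0855
```

```bash
python3 - <<'E'
from h import *
st(); plan((.30,.3,.3,a-np.pi,0,1))
E
```

```text
t 32.55 p [ 0.5098 -0.0123  0.2482] yaw -1.7585 z [ 0.0054 -0.0001 -1.    ] F [-0.8622  0.3565 -0.2642] gap 0.08554086264308443
1 x [-0.2641, -0.2677, -0.053] [-0.001, -0.005, 0.0] 0
```

Request:
arm_command(translation=[[-0.02,-0.02,-0.03],[-0.06,-0.06,-0.05],[-0.095,-0.095,-0.053],[-0.13,-0.13,-0.053],[-0.165,-0.165,-0.053],[-0.2,-0.2,-0.053],[-0.23,-0.23,-0.053],[-0.26,-0.265,-0.053],[-0.264,-0.268,-0.053],[-0.264,-0.268,-0.053]], twist=[[0,0,0],[0,0,0],[0,0,0],[0,0,0],[0,0,0],[0,0,0],[0,0,0],[0,0,0],[0,0,0],[0,0,0]], claw=[0,0,0,0,0,0,0,0,0,0])

```text
clock: 33.55
eef_pos: [0.2993, 0.301, 0.2999]
eef_rot: [-3.128, 0.289, -0.009]
ft_force: [1.1, -0.7, -0.9]
finger_gap: 0.0857
```

```bash
python3 - <<'E'
from h import *
st()
A=eyes.snapshot('top');B=eyes.snapshot('side'); cv2.imwrite('pics/A12.png',A);cv2.imwrite('pics/B12.png',B)
f=lambda I,y,x,h,w,s:cv2.convertScaleAbs(cv2.resize(I[y:y+h,x:x+w],None,fx=s,fy=s,interpolation=cv2.INTER_CUBIC),alpha=1.4,beta=5)
m=np.hstack([f(A,140,200,200,266,1.5),f(B,140,220,200,266,1.5)]); m2=np.hstack([f(A,175,232,100,133,3),f(B,165,275,100,133,3)])
cv2.imwrite('pics/m12.png',np.vstack([m[:,:798],m2[:,:798]]))
G={n:cv2.GaussianBlur(cv2.cvtColor(I,cv2.COLOR_BGR2GRAY),(0,0),.6).astype(np.float32) for n,I in(('top',A),('side',B))}
for k,y,L,h in(('C',-.068,.062,.046),('B',0,.054,.052),('A',.068,.054,.052)):
    r=fit(G,*SP(0,y),a-np.pi/2,L,h,.067); d=np.array(r[:2])-sc; print(k,'stand x,y',d@u,d@n_,'yaw rel',r[2]-sy,r[3])
E
```

```text
t 33.55 p [0.2993 0.301  0.2999] yaw -1.755 z [ 0.0054 -0.0004 -1.    ] F [ 1.1375 -0.6688 -0.9495] gap 0.08572208092433092
C stand x,y 0.000808497320535469 -0.0686867887839603 yaw rel -0.009596888060799946 -101.75203704833984
B stand x,y 5.483442636885756e-05 -0.0004003847495882561 yaw rel 0.01303689688291032 -110.22557067871094
A stand x,y 0.0006533479741032305 0.06764472075081776 yaw rel -0.006902719763451914 -110.49594116210938
```

View pics/m12.png

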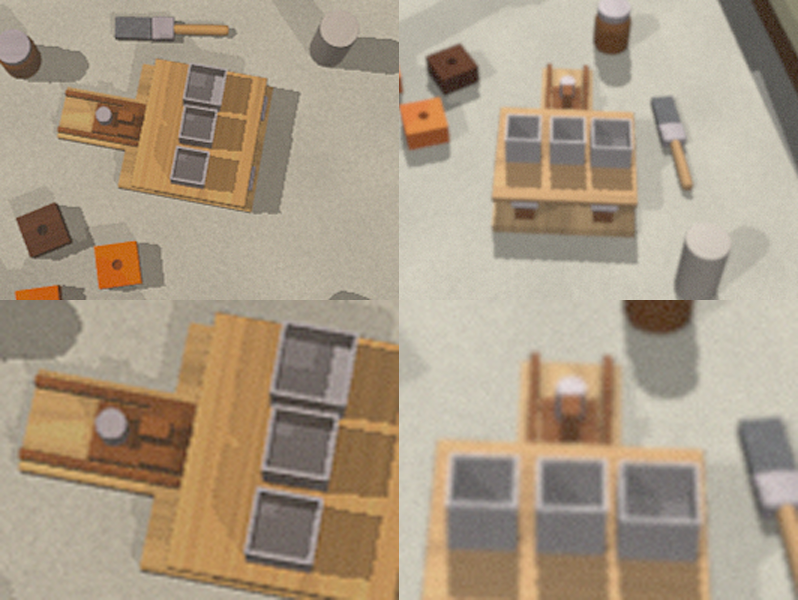

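```bash
python3 - <<'E'
from h import *
print(px('side',(.6035,.1292,.064)),px('top',(.6035,.1292,.064)))
print(arm.finish_job()); st()
E
```

```text
[332.1055 194.3422] [268.9606 216.2766]
the job is handed in; nothing more can be done
None
the job is handed in; nothing more can be done
```

The pouring board is set up and the job is handed in, at about 34 s of robot time. No verdict came back.

- **What I did:** I pushed the wedge thin end first up the channel to stand x ≈ 104 mm. The pin then went down through both holes with no contact force, its foot about 2.5 mm above the table at release. After that I stood the three moulds present (one 62 mm, two 54 mm) on the board; there was no fourth.
- **Moulds:** the last camera fit puts their centres at stand (1, −69), (0, 0) and (1, 68) mm. That is within 1 mm and 0.013 rad of where I meant them, so each foot is fully on the board. The arm was clear of everything.
- **Bystanders:** I never went near the candle, the jar or the brush, and all three were still standing or lying in the final picture.
- **Pin height:** the first two-camera reading put the pin head's top at 68 mm, against 64 mm when fully home. In the last pictures the top camera agreed with 64 mm, while the side camera read about 1 px (2–4 mm) high. I trusted the arm's height at release and did not press on the pin to check.
- **Wedge hole:** it looked about 1.5 mm off the stand hole, within the clearance.
- **Board level:** I did not measure it directly. It follows from the wedge position and looked level in the pictures.

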